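# Run the shutter button caps into the polisher's feed channel and start the feed

## Robot

A 7-joint arm with a two-finger parallel gripper is mounted at the origin on the work surface. World frame = base frame: x ahead of the robot, y to its left, z up, the work surface at z = 0. Lengths are in m, angles in degrees, forces in N, time in s.
With the tool pointing down it reaches from about 0.425 to 0.95 m from the base axis. Payload 4.7 kg.
Tool frame: the origin (TCP) lies at the very end of the fingers, on their centre line; the grasp point (between the pads) lies 19 mm behind it; z points along the fingers, y is the line along which they close (so a half turn about z gives the same grasp; the last joint's range is limited). The gripper opens to 85 mm and grips with 20 to 120 N. Pads are 22 mm wide; open, the fingers measure 114 mm over their backs; the gripper's body (76 mm by 85 mm) begins 54 mm behind the grasp point. The pads swing forward as they close: fully open they stand 13 mm farther back than shut.
Start: joints at [68.13, 26.849, -2.785, 87.806, 1.381, 65.374, -4.715], TCP at [0.233, -0.633, 0.231] pointing down, gripper open.
Joint ranges: [-148.3, 148.3], [-19.14, 114.17], [-79.39, 73.82], [5.75, 140.21], [-59.74, 239.74], [12.07, 113.84], [-152.46, 152.46]. Speed limits (degrees/s): [147.25, 147.25, 180, 180, 180, 180, 180].

## Interface

Orientations are given as [roll, pitch, yaw] about the fixed x, y, z axes, in that order (R = Rz(yaw) Ry(pitch) Rx(roll)).
In Python, from station import manip gives the robot as it stands.
- The arm moves only by the tool jog_arm, never from a script. Its argument "deltas" is a list that holds one entry, the list of rows, each a list of 6 numbers: the shift along the world's x, y, z normalised to -1 to 1, where 1 is 20 mm, then the turn, a rotation vector about the world's x, y, z normalised to -1 to 1, where 1 is 0.08 rad. A call has 1 to 12 rows; each row shifts and turns the commanded pose from where the row before left it; what a row does not reach is not made up. A row lasts 1/12 s, in which the tool goes at most 41.7 mm and 7.16 degrees, less where a joint would pass 70% of its speed; a pose out of reach is approached as far as the arm can. A call with a number of a shift or a turn outside -1 to 1 is refused whole. A call with a gripper value outside its range is refused whole. "gripper" is the opening, from 0 (shut) to 1 (fully open), set as the call begins (left out, the last holds). The fingers move at their own pace and stop on an object; "squeeze" is the grip in N (left out, the last holds). Time passes only in rows, so rows that do not move let the fingers close. It gives the time, the measured TCP pose, the force, the opening and the grip force at its end, in the units of the state.
- manip.state(): the state, without advancing time (a new reading comes with each control period).
- manip.get_image(name): name is "side" or "top"; returns a dict with "pixels" (384x512x3 uint8, red, green, blue), "camera_matrix" (3x3 intrinsics, pixels), "R" (3x3) and "t" (3): a world point X has camera coordinates R X + t. Camera axes: x right, y down, z forward; pixel columns grow to the right and rows downward; lengths in m; the calibration is good to about 2 mm. A picture is of the moment at which its call begins. There is no depth.
- manip.job_done(): hands the job in; it is judged then, once.
The state is a dict: "t": time; "joints": joint angles; "dq": joint speeds; "effort": joint torques, N m; "ee_pos": TCP position; "orientation": TCP orientation; "force": force on the tool from outside, world axes, zero at the start; "moment": the same for the moment, N m; "grip_width": finger opening in m; "gripper_force": force on a finger pad.
Only numpy, scipy, OpenCV 4.12 (cv2) and the standard library are available. Lean on these libraries where they do the work, as an engineer would, in place of code of your own. Each camera call takes 0.05 s, during which the arm holds its last target. There are 200 camera calls.

## Task

Clear the flash shoe off the polisher's tip tray onto the desk, lay all the chrome shutter button caps on the level tray, then raise the tray by its lift bar so that they run along the guide rail, in single file, into the feed channel, and let the tray back down level. Then take up the stylus and with its tip, keeping the fingers off the switch box, throw only the second lever from the robot's end of the row fully over to the robot's right; finally hang the stylus by its eye on the free middle peg of the tool rack. Leave the other parts on the desk where they are.

Things in the scene. Friction and masses are not known exactly. Their poses are not given: they have to be found in the camera images.
- feeder: Cap polisher, fixed: grey-green base plate 108 mm wide (x), 12 high, with tip tray, sloping feed channel and motor head with felt wheel. Origin on the desk right under the tray's hinge line, which is 85 mm up. y axis: along the level tray from the hinge to the lift bar; x along the hinge; z up. Channel and head lie on its -y side.
- tray (a joint): Tilt of the tip tray, rad: 0 level on its stop, grows as the lift bar is raised, at most 0.8. It falls back by its own weight (250 g) unless held. Slick white nylon: caps start to slide at about 0.1 and run along the guide rail above 0.4; 0.65 is a good tip. Two caps that reach the narrow outlet abreast can wedge there; laid in a row along the tray they run in one after another.
- tray_floor (a point): Centre of the tray's floor surface (turns with it; axes as feeder's when level). Floor 80 mm in x, 196 in y (hinge edge at y -98); 8 mm high walls on both sides and at the bar end. An 8 mm high guide rail slants from (x -14, y -98) to (+40, -60): caps laid on its bar side slide down and along it to the outlet, x -40 to -14 of the hinge edge, into the channel. The corner behind the rail is dead.
- tray_bar (a point): Middle of the tray's round steel lift bar: 10 mm thick, 68 mm clear length along the tray's x, 236 mm from the hinge in y, 14 mm above the level of the tray floor, with 31 mm free between it and the tray's end. Below it is only the desk.
- channel: Feed channel of the polisher: straight groove 28 mm wide, 145 mm long, sloping down at 25 degrees from the tray's outlet to an end stop, partly roofed by two clear strips 20 mm above its floor. Origin: middle of its floor at the mouth, on the hinge line. y axis up the slope: it runs from y 0 to -145 mm. Slick: caps that enter slide on to the stop.
- switch_box: Fixed grey box 110 (x) by 75 (y) by 55 mm high with a row of four steel toggle levers on top along its x axis; x points away from the robot, y to its left. Origin: centre of its underside. Lever pivots at x -27, -9, +9, +27 mm, y 0, 57.5 mm above the desk; levers 5.4 mm thick, 20 mm long from the pivot.
- sw1 (a joint): Lever nearest the robot, rad: 0 off (leaning 0.4 rad from upright towards the box's +y, the robot's left), 0.8 on (leaning 0.4 rad towards -y). All levers stay where they are left; it takes about 1 N at the lever's end to move one.
- sw2 (a joint): Second lever from the robot's end of the row, the polisher's feed: same values, off at first.
- sw3 (a joint): Third lever, same values.
- sw4 (a joint): Fourth lever, farthest from the robot, same values.
- peg_root (a point): Root of the middle of three 6 mm steel pegs, 60 mm apart, on the face of the tool rack (dark board 190 mm wide on a 16 mm high foot whose front is 52 mm out from the face), 185 mm above the desk. -y: out of the face, to the robot's right; x along the pegs; z up. Pegs slant up 45 degrees: tip 32 mm out from the face, 32 mm above the root. Outer pegs carry tools; the middle one is free.
- stylus: Stylus, 60 g, 146 mm long, lying flat: square brass handle 70 x 12 x 12 mm, steel shaft 5 mm thick ending in the tip, round wire eye (hole 18 mm, outside 28, 5 thick) lying flat like the stylus. Origin: middle of the handle's underside, 6 mm below its axis. x: from tip to eye; z up. Tip at x -85 mm; eye centre at x +47, z 6.
- shoe: Cream bakelite flash shoe, 24 (x) by 22 (y) by 13 mm high, 20 g, left lying on the tray floor at first. Origin: centre of its underside, z up.
- cap1: Chrome shutter button cap, 20 mm across, 12 mm high, slightly domed with a knurled skirt, 18 g, lying open side down on the desk. Origin: centre of its underside, z up. Four to six caps are present; absent ones read None.
- cap2: Chrome shutter button cap, 20 mm across, 12 mm high, slightly domed with a knurled skirt, 18 g, lying open side down on the desk. Origin: centre of its underside, z up. Four to six caps are present; absent ones read None.
- cap3: Chrome shutter button cap, 20 mm across, 12 mm high, slightly domed with a knurled skirt, 18 g, lying open side down on the desk. Origin: centre of its underside, z up. Four to six caps are present; absent ones read None.
- cap4: Chrome shutter button cap, 20 mm across, 12 mm high, slightly domed with a knurled skirt, 18 g, lying open side down on the desk. Origin: centre of its underside, z up. Four to six caps are present; absent ones read None.
- cap5: Chrome shutter button cap, 20 mm across, 12 mm high, slightly domed with a knurled skirt, 18 g, lying open side down on the desk. Origin: centre of its underside, z up. Four to six caps are present; absent ones read None.
- cap6: Chrome shutter button cap, 20 mm across, 12 mm high, slightly domed with a knurled skirt, 18 g, lying open side down on the desk. Origin: centre of its underside, z up. Four to six caps are present; absent ones read None.
- barrel: Brass lens barrel, 54 mm across, 38 mm high, standing on end; a bystander. Origin: centre of its underside.
- screw_a: Black steel tripod screw standing on its 26 mm head, thread up, 20 mm high, among the caps; a bystander. Origin: centre of its underside.
- screw_b: Another such tripod screw; a bystander. Origin: centre of its underside.
- loupe: Black loupe, 38 mm across, 36 mm high; a bystander. Origin: centre of its underside.
- oil_jar: Small oil jar, 36 mm across, 55 mm high; a bystander. Origin: centre of its underside.

How it is judged (in metres and radians):
On the way, in this order (a step that is already met when the one before it is completed fails the run):
1. the flash shoe lies on the desk and all the caps lie on the level tip tray (x of cap1 in the frame of tray_floor between -0.042 and 0.042 m and y of cap1 in the frame of tray_floor between -0.098 and 0.098 m and z of cap1 in the frame of tray_floor between -0.006 and 0.015 m and x of cap2 in the frame of tray_floor between -0.042 and 0.042 m and y of cap2 in the frame of tray_floor between -0.098 and 0.098 m and z of cap2 in the frame of tray_floor between -0.006 and 0.015 m and x of cap3 in the frame of tray_floor between -0.042 and 0.042 m and y of cap3 in the frame of tray_floor between -0.098 and 0.098 m and z of cap3 in the frame of tray_floor between -0.006 and 0.015 m and x of cap4 in the frame of tray_floor between -0.042 and 0.042 m and y of cap4 in the frame of tray_floor between -0.098 and 0.098 m and z of cap4 in the frame of tray_floor between -0.006 and 0.015 m and x of cap5 in the frame of tray_floor between -0.042 and 0.042 m and y of cap5 in the frame of tray_floor between -0.098 and 0.098 m and z of cap5 in the frame of tray_floor between -0.006 and 0.015 m and x of cap6 in the frame of tray_floor between -0.042 and 0.042 m and y of cap6 in the frame of tray_floor between -0.098 and 0.098 m and z of cap6 in the frame of tray_floor between -0.006 and 0.015 m and height (world z) of shoe below 0.02 m and value of joint tray below 0.06 rad), for 0.2 s.
2. the tray is tipped up (value of joint tray above 0.08 rad).
3. all the caps lie in the feed channel (x of cap1 in the frame of channel between -0.015 and 0.015 m and y of cap1 in the frame of channel between -0.147 and -0.01 m and z of cap1 in the frame of channel between -0.006 and 0.015 m and x of cap2 in the frame of channel between -0.015 and 0.015 m and y of cap2 in the frame of channel between -0.147 and -0.01 m and z of cap2 in the frame of channel between -0.006 and 0.015 m and x of cap3 in the frame of channel between -0.015 and 0.015 m and y of cap3 in the frame of channel between -0.147 and -0.01 m and z of cap3 in the frame of channel between -0.006 and 0.015 m and x of cap4 in the frame of channel between -0.015 and 0.015 m and y of cap4 in the frame of channel between -0.147 and -0.01 m and z of cap4 in the frame of channel between -0.006 and 0.015 m and x of cap5 in the frame of channel between -0.015 and 0.015 m and y of cap5 in the frame of channel between -0.147 and -0.01 m and z of cap5 in the frame of channel between -0.006 and 0.015 m and x of cap6 in the frame of channel between -0.015 and 0.015 m and y of cap6 in the frame of channel between -0.147 and -0.01 m and z of cap6 in the frame of channel between -0.006 and 0.015 m), for 0.2 s.
4. the second lever is thrown over (value of joint sw2 above 0.6 rad), for 0.2 s.
At the end, for the whole second after the job is handed in: Shoe on the desk; all caps in the feed channel, wholly past its mouth; tray down (under 0.05 rad); second lever over (above 0.6 rad), the others not (below 0.2); the stylus hangs eye up on the middle peg (peg root within 40 mm of the eye, 20 sideways; stylus within 0.4 rad of upright); all at rest (all of step 3 and height (world z) of shoe below 0.02 m and linear speed of each of shoe, stylus, cap1, cap2, cap3, cap4, cap5, cap6 below 0.03 m/s and value of joint tray below 0.05 rad and value of joint sw2 above 0.6 rad and value of joint each of sw1, sw3, sw4 below 0.2 rad and x of peg_root in the frame of stylus between 0.03 and 0.085 m and y of peg_root in the frame of stylus between -0.02 and 0.02 m and z of peg_root in the frame of stylus between -0.04 and 0.04 m and angle between stylus's own x axis and vertical below 0.4 rad); the robot touches nothing.
It fails at once if a finger touches the switch box or its levers (contact force between the fingers and switch_box above 1 N).
It fails at once if one of the bystanders is shifted by more than 35 mm (distance of any of barrel, screw_a, screw_b, loupe, oil_jar from where it was at the start of the episode above 0.035 m).
Of cap1, cap2, cap3, cap4, cap5, cap6 only 4 to 6 are there at a start; the rules pass over those that are not, and their reading is None.
At some moment in a run one of cap1, cap2, cap3, cap4, cap5, cap6 may be knocked a few centimetres aside while the robot is not near it.
It also fails if it takes over 210 s, if anything falls off the work surface, if the arm or the gripper's body presses on something with over 40 N, if the wrist force passes 120 N, or if a joint passes its speed limit or range.

## Working session

There is one attempt and no reset: what is moved stays moved. The work goes in short steps, Python scripts to look and compute and a tool call to move; the robot and the scene stay as the last step left them, time stands still between calls to the robot, and variables do not carry over. Pictures are saved under pics/ and viewed, at most 14 in all, crops included, and the job is handed in when it is done.

Besides the shell and the picture viewer there is one more tool, called after "Request:" by a JSON object that holds its "method" and its "body". jog_arm: Moves the arm, as the interface text tells. Its arguments: {"type":"object","properties":{"deltas":{"type":"array"},"gripper":{"type":"number"},"squeeze":{"type":"number"}},"required":["deltas"]}

```bash
mkdir -p pics
cat > h.py <<'E'
import numpy as np, cv2
from station import manip
def snap(n,f=None):
    d=manip.get_image(n)
    if f: cv2.imwrite('pics/'+f,cv2.cvtColor(d['pixels'],cv2.COLOR_RGB2BGR))
    d['K']=np.array(d['camera_matrix']);d['R']=np.array(d['R']);d['t']=np.array(d['t']);return d
def ray(d,u,v):
    r=d['R'].T@np.linalg.solve(d['K'],[u,v,1.]);return -d['R'].T@d['t'],r
def plane(d,u,v,z):
    c,r=ray(d,u,v);return c+r*(z-c[2])/r[2]
def proj(d,X):
    p=d['K']@(d['R']@np.array(X,float)+d['t']);return p[:2]/p[2]
E
python3 - <<'E'
from h import *
for n in('top','side'):
    d=snap(n,n+'0.png');print(n,d['K'].tolist(),(-d['R'].T@d['t']).round(3),d['R'].round(3).tolist())
    im=cv2.imread('pics/'+n+'0.png');cv2.imwrite('pics/'+n+'0b.png',cv2.resize(im,(800,600),interpolation=cv2.INTER_CUBIC))
print(manip.state())
E
```

```text
top [[378.59865482754094, 0.0, 251.24649566750293], [0.0, 378.59865482754094, 190.8728437862793], [0.0, 0.0, 1.0]] [0.32  0.041 1.219] [[-0.008, -1.0, 0.02], [-0.987, 0.004, -0.162], [0.162, -0.021, -0.987]]
side [[451.4283066486972, 0.0, 255.77609735010773], [0.0, 451.4283066486972, 190.8722631137905], [0.0, 0.0, 1.0]] [-0.31  -0.721  0.915] [[0.663, -0.749, -0.012], [-0.44, -0.376, -0.816], [0.606, 0.546, -0.579]]
{'t': 0.1, 'joints': array([68.12949244, 26.89496595, -2.78431387, 87.86762514,  1.38049789,
       65.37573128, -4.71534538]), 'dq': array([-0.03041602, -0.11266643,  0.04873742, -0.24345314, -0.03022791,
        0.09705875,  0.01359327]), 'effort': array([ 5.55014376e-04, -5.11512280e+01, -4.69948375e-02, -2.38389999e+01,
        1.07316065e-02,  4.34875968e-03, -1.98226348e-05]), 'ee_pos': array([ 0.23306766, -0.63291613,  0.23033401]), 'orientation': array([-1.79895269e+02,  3.39391086e-03,  2.02163159e+01]), 'force': array([-0.35253483,  0.35561774, -0.41622361]), 'moment': array([0.00995453, 0.00835171, 0.0027604 ]), 'gripper_force': 0.0, 'grip_width': 0.08543969700611406}
```

View pics/top0b.png

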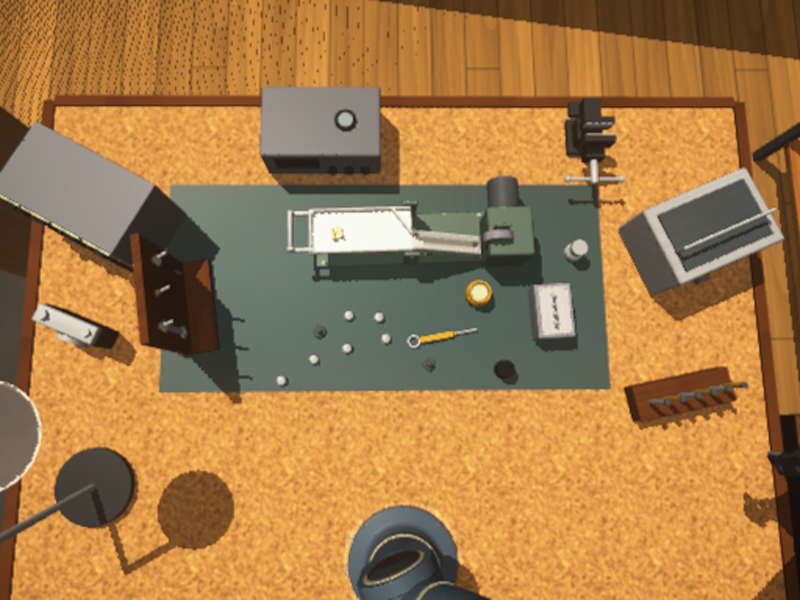

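View pics/side0b.png

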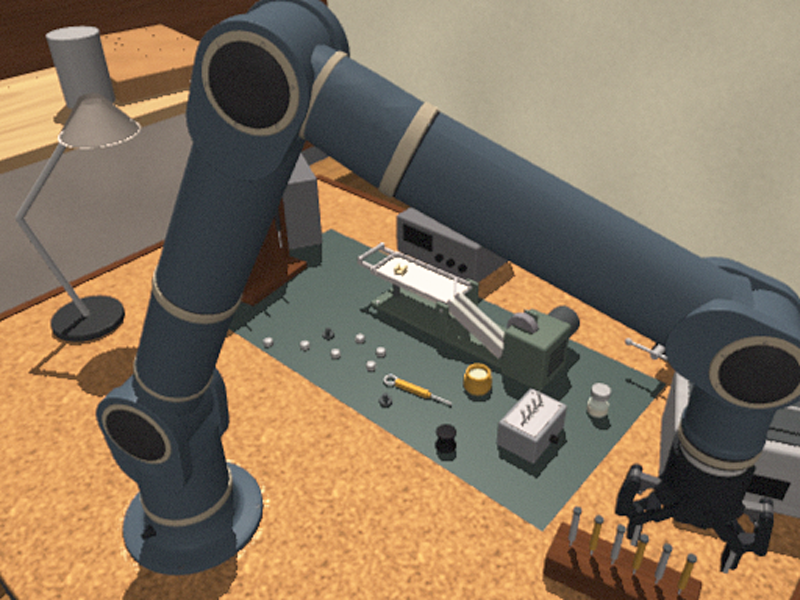

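The top view (800x600 scale) shows six caps at (349,315), (379,317), (386,338), (347,348), (314,359) and (281,380). The stylus eye is at (413,341) and its tip at (477,329). The tray spans x 290–415 at y≈230, with the shoe at (337,233). The box is at (554,310) and the rack at (165,290).

Run:
```python
from h import *
t=cv2.imread('pics/top0.png');s=cv2.imread('pics/side0.png')
cv2.imwrite('pics/tc.png',cv2.resize(t[115:255,170:385],None,fx=3.7,fy=3.7,interpolation=cv2.INTER_CUBIC))
a=cv2.resize(s[235:310,310:400],None,fx=4.4,fy=4.4,interpolation=cv2.INTER_CUBIC)
b=cv2.resize(t[140:240,80:180],None,fx=3.3,fy=3.3,interpolation=cv2.INTER_CUBIC)
c=np.zeros((600,800,3),np.uint8);c[:330,:396]=a[:330];c[:330,400:730]=b
e=cv2.resize(t[170:225,335:375],None,fx=4.8,fy=4.8,interpolation=cv2.INTER_CUBIC);c[332:332+e.shape[0],:e.shape[1]]=e
e=cv2.resize(s[140:250,140:270],None,fx=2.4,fy=2.4,interpolation=cv2.INTER_CUBIC);c[332:332+e.shape[0],300:300+e.shape[1]]=e
cv2.imwrite('pics/cc.png',c)
d=snap('top');im=d['pixels'];hsv=cv2.cvtColor(im,cv2.COLOR_RGB2HSV)
m=((hsv[...,2]>120)&(hsv[...,1]<90)).astype(np.uint8);m[:190]=0;m[:, :150]=0;m[:,330:]=0;m[255:]=0
n,l,st,c=cv2.connectedComponentsWithStats(m)
for i in range(1,n):
    if st[i,4]>5: print(st[i],c[i].round(1),plane(d,*c[i],.009).round(4))
```

```text
[150 190  43  16 390] [166.6 195.2] [0.5056 0.2881 0.009 ]
[304 190   6   2   9] [306.3 190.3] [ 0.5196 -0.1639  0.009 ]
[220 199   6   6  30] [222.5 201.2] [0.4853 0.1081 0.009 ]
[239 200   6   6  32] [241.6 202.3] [0.4813 0.0465 0.009 ]
[292 210  14   4  28] [298.1 211.4] [ 0.4509 -0.1353  0.009 ]
[244 213   6   7  34] [246.3 216. ] [0.4371 0.0318 0.009 ]
[260 214   9   9  46] [264.2 218. ] [ 0.4305 -0.0255  0.009 ]
[218 220   7   6  32] [221.2 222.4] [0.4169 0.112  0.009 ]
[197 227   7   6  33] [199.9 229.3] [0.3954 0.1793 0.009 ]
[176 240   7   7  36] [179.  242.8] [0.3534 0.2446 0.009 ]
[154 250   6   1   6] [156.5 250. ] [0.3315 0.3145 0.009 ]
```

View pics/tc.png

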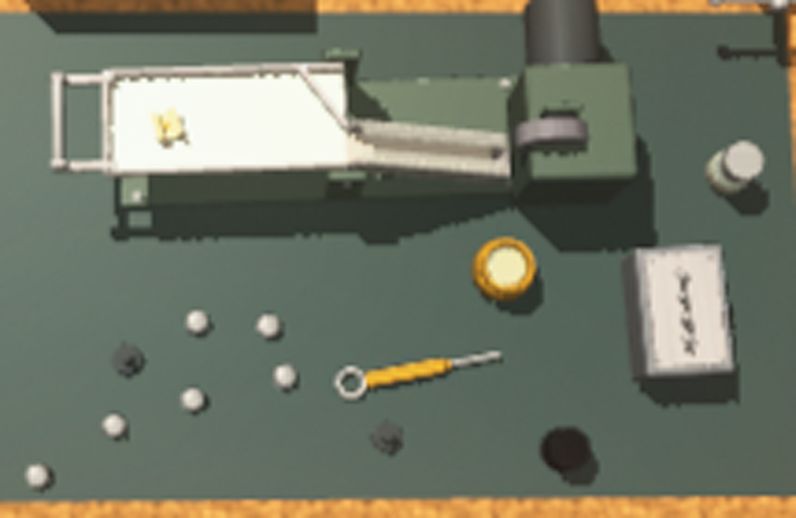

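View pics/cc.png

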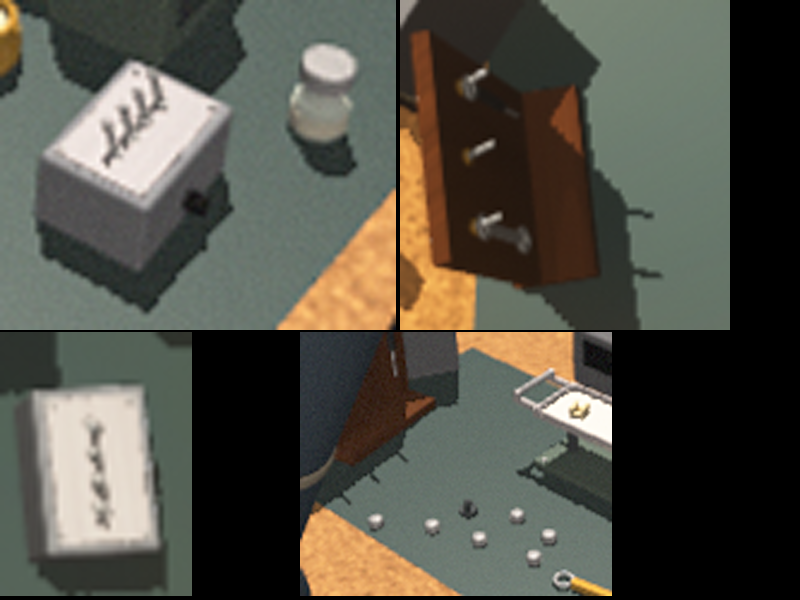

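The crops show the tray floor's hinge edge at crop x≈347 and the lift bar at crop x≈58. The shoe is at (168,127), and screws stand at (128,360) and (388,438). The lever row on the box and the free middle peg, with its root at (467,156) in the second crop, are also visible.

Run:
```python
from h import *
d=snap('top')
def T(u,v,z): return plane(d,170+u/3.7-.37,115+v/3.7-.37,z)[:2].round(4)
for k,v in dict(bar1=(58,75,.099),bar2=(58,166,.099),fbl=(112,170,.089),ftl=(110,80,.089),fbr=(348,164,.089),ftr=(345,68,.089),shoe=(168,127,.095),sa=(128,360,.008),sb=(388,438,.008),chan_end=(498,160,.03),tip=(500,355,.006),eye=(350,382,.006),barrel=(505,267,.038)).items(): print(k,T(*v))
for k,v in dict(tl=(634,250,.055),tr=(719,245,.055),bl=(646,374,.055),br=(733,370,.055)).items(): print('box',k,T(*v))
B=lambda u,v,z: plane(d,80+u/3.3-.35,140+v/3.3-.35,z).round(4)
for k,v in dict(midroot=(67,156,.185),midtip=(92,143,.217),t0=(62,92,.185),t0t=(85,70,.217),t2=(76,232,.185),t2t=(100,215,.217)).items(): print(k,B(*v))
im=d['pixels'];hsv=cv2.cvtColor(im,cv2.COLOR_RGB2HSV)
m=((hsv[...,0]<25)&(hsv[...,0]>12)&(hsv[...,1]>130)&(hsv[...,2]>110)).astype(np.uint8);m[:200]=0;m[230:]=0;m[:,:255]=0;m[:,310:]=0
v,u=np.nonzero(m);P=np.array([plane(d,a,b,.01)[:2] for a,b in zip(u,v)]);c=P.mean(0);w=np.linalg.svd(P-c)[2][0];print('handle',c,w,len(P))
```

```text
bar1 [0.6784 0.2179]
bar2 [0.601  0.2163]
fbl [0.6    0.1733]
ftl [0.6772 0.1761]
fbr [ 0.6046 -0.022 ]
ftr [ 0.6874 -0.0205]
shoe [0.6349 0.1269]
sa [0.451  0.1665]
sb [ 0.3823 -0.0579]
chan_end [ 0.6228 -0.1568]
tip [ 0.4539 -0.1572]
eye [ 0.431  -0.0259]
barrel [ 0.5263 -0.1586]
box tl [ 0.5375 -0.2662]
box tr [ 0.5416 -0.3391]
box bl [ 0.4318 -0.2714]
box br [ 0.4348 -0.3449]
midroot [0.5025 0.4352 0.185 ]
midtip [0.5074 0.4036 0.217 ]
t0 [0.5571 0.4425 0.185 ]
t0t [0.5681 0.4125 0.217 ]
t2 [0.4387 0.4243 0.185 ]
t2t [0.4487 0.3941 0.217 ]
handle [ 0.43924057 -0.07563424] [ 0.19103072 -0.98158406] 96
```

Request:
{"method": "jog_arm", "body": {"deltas": [[[0.53,1,0,0,0,-0.1],[0.53,1,0,0,0,-0.1],[0.53,1,0,0,0,-0.1],[0.53,1,0,0,0,-0.1],[0.53,1,0,0,0,-0.1],[0.53,1,0,0,0,-0.1],[0.53,1,0,0,0,-0.1],[0.53,1,0,0,0,-0.1],[0.53,1,0,0,0,-0.1],[0.53,1,0,0,0,-0.1],[0.53,1,0,0,0,-0.1],[0.53,1,0,0,0,-0.1]]], "gripper": 0.53, "squeeze": 30}}

```text
t: 1.2
ee_pos: [0.3608, -0.3923, 0.2313]
orientation: [-180.0, 0.0, 14.7]
force: [0.3, 0.2, -0.2]
grip_width: 0.045
gripper_force: 0.0
```

Request:
{"method": "jog_arm", "body": {"deltas": [[[0.53,1,0,0,0,-0.1],[0.53,1,0,0,0,-0.1],[0.53,1,0,0,0,-0.1],[0.53,1,0,0,0,-0.1],[0.53,1,0,0,0,-0.1],[0.53,1,0,0,0,-0.1],[0.53,1,0,0,0,-0.1],[0.53,1,0,0,0,-0.1],[0.53,1,0,0,0,-0.1],[0.53,1,0,0,0,-0.1],[0.53,1,0,0,0,-0.1],[0.53,1,0,0,0,-0.1]]]}}

```text
t: 2.2
ee_pos: [0.4879, -0.1524, 0.2313]
orientation: [180.0, 0.0, 9.2]
force: [0.7, -0.3, -1.2]
grip_width: 0.0453
gripper_force: 0.0
```

Request:
{"method": "jog_arm", "body": {"deltas": [[[0.53,1,0,0,0,-0.1],[0.53,1,0,0,0,-0.1],[0.53,1,0,0,0,-0.1],[0.53,1,0,0,0,-0.1],[0.53,1,0,0,0,-0.1],[0.53,1,0,0,0,-0.1],[0.53,1,0,0,0,-0.1],[0.53,1,0,0,0,-0.1],[0.53,1,0,0,0,-0.1],[0.53,1,0,0,0,-0.1],[0.5,0.8,0,0,0,-0.1],[0.3,0.5,0,0,0,-0.1]]]}}

```text
t: 3.2
ee_pos: [0.6102, 0.075, 0.2311]
orientation: [-179.9, -0.0, 3.8]
force: [0.3, 0.7, -0.2]
grip_width: 0.0454
gripper_force: 0.0
```

Request:
{"method": "jog_arm", "body": {"deltas": [[[0.62,1,0,0,0,-0.2],[0.6,1,0,0,0,-0.2],[0,0.6,-0.6,0,0,0],[0,0,-1,0,0,0],[0,0,-1,0,0,0],[0,0,-1,0,0,0],[0,0,-1,0,0,0],[0,0,-1,0,0,0],[0,0,-1,0,0,0],[0,0,-0.3,0,0,0],[0,0,-0.2,0,0,0],[0,0,0,0,0,0]]]}}

```text
t: 4.2
ee_pos: [0.6335, 0.1241, 0.0886]
orientation: [180.0, 0.1, 1.9]
force: [-0.1, -0.7, 0.7]
grip_width: 0.0451
gripper_force: 0.0
```

Request:
{"method": "jog_arm", "body": {"deltas": [[[0,0,0,0,0,0],[0,0,0,0,0,0],[0,0,0,0,0,0],[0,0,0,0,0,0],[0,0,0,0,0,0],[0,0,0,0,0,0]]], "gripper": 0}}

```text
t: 4.7
ee_pos: [0.635, 0.1248, 0.0907]
orientation: [-180.0, -0.1, 1.9]
force: [-1.2, -0.2, 6.6]
grip_width: 0.0209
gripper_force: 31.2
```

Request:
{"method": "jog_arm", "body": {"deltas": [[[0,0,0.6,0,0,0],[0,0,1,0,0,0],[0,0,1,0,0,0],[0,0.8,0.5,0,0,0],[-1,0.8,0,0,0,0],[-1,0.8,0,0,0,0],[-1,0.8,0,0,0,0],[-1,0.55,0,0,0,0],[-1,0,0,0,0,0],[-0.25,0,-1,0,0,0],[0,0,-1,0,0,0],[0,0,-1,0,0,0]]]}}

```text
t: 5.7
ee_pos: [0.5284, 0.2013, 0.0914]
orientation: [-180.0, -0.1, 2.0]
force: [-0.2, -0.9, -0.1]
grip_width: 0.0209
gripper_force: 30.6
```

Request:
{"method": "jog_arm", "body": {"deltas": [[[0,0,-1,0,0,0],[0,0,-1,0,0,0],[0,0,-1,0,0,0],[0,0,-0.8,0,0,0],[0,0,-0.4,0,0,0],[0,0,0,0,0,0]]]}}

```text
t: 6.2
ee_pos: [0.5281, 0.2004, 0.0063]
orientation: [180.0, 0.1, 1.9]
force: [0.7, 0.2, -0.0]
grip_width: 0.021
gripper_force: 32.1
```

Request:
{"method": "jog_arm", "body": {"deltas": [[[0,0,0,0,0,0],[0,0,0,0,0,0],[0,0,0.3,0,0,0],[0,0,1,0,0,0],[0,0,1,0,0,0],[-0.1,-0.25,1,0,0,1],[-0.1,-0.25,0.4,0,0,1],[-0.1,-0.25,0,0,0,1],[-0.1,-0.25,0,0,0,1],[-0.1,-0.25,0,0,0,1],[-0.1,-0.25,0,0,0,1],[-0.1,-0.25,0,0,0,1]]], "gripper": 0.5}}

```text
t: 7.2
ee_pos: [0.5154, 0.1644, 0.0826]
orientation: [179.9, -0.1, 34.2]
force: [0.5, -0.8, 0.0]
grip_width: 0.0428
gripper_force: 0.0
```

Request:
{"method": "jog_arm", "body": {"deltas": [[[-0.1,-0.25,0,0,0,1],[-0.1,-0.25,0,0,0,1],[-0.1,-0.25,0,0,0,1],[-0.1,-0.25,0,0,0,1],[-0.1,-0.25,0,0,0,1],[-0.1,-0.25,0,0,0,1],[-0.1,-0.25,0,0,0,1],[-0.1,-0.25,0,0,0,1],[-0.1,-0.25,0,0,0,1],[-0.1,-0.25,0,0,0,1],[-0.15,-0.1,0,0,0,1],[-0.1,0,0,0,0,1]]]}}

```text
t: 8.2
ee_pos: [0.4903, 0.1117, 0.0823]
orientation: [179.9, 0.1, 89.1]
force: [-0.4, 0.0, 0.9]
grip_width: 0.0428
gripper_force: 0.0
```

```bash
cat >> h.py <<'E'
def caps(d,z=.009,rows=(190,250),cols=(172,262)):
    hsv=cv2.cvtColor(d['pixels'],cv2.COLOR_RGB2HSV)
    m=((hsv[...,2]>120)&(hsv[...,1]<90)).astype(np.uint8)
    k=np.zeros_like(m);k[rows[0]:rows[1],cols[0]:cols[1]]=1;m*=k
    n,l,st,c=cv2.connectedComponentsWithStats(m)
    for i in range(1,n):
        if 8<st[i,4]<70: print(st[i,4],c[i].round(1),plane(d,*c[i],z)[:2].round(4))
E
python3 - <<'E'
from h import *
d=snap('top','a1.png');caps(d)
s=snap('side','a1s.png')
im=cv2.imread('pics/a1.png')[110:255,165:385];cv2.imwrite('pics/a1c.png',cv2.resize(im,None,fx=3.6,fy=3.6,interpolation=cv2.INTER_CUBIC))
print(manip.state()['joints'])
E
```

```text
20 [205.2 191.5] [0.5172 0.1639]
[ 16.64780862  28.54065902 -43.48058741 117.19530254  27.89251052
  44.73875249 -44.80884523]
```

View pics/a1c.png

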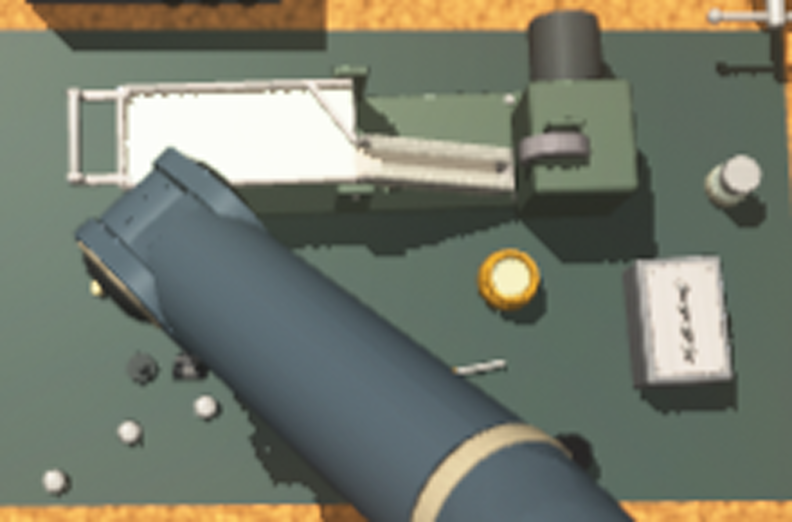

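Request:
{"method": "jog_arm", "body": {"deltas": [[[-0.25,-0.18,-1,0,0,0],[0,0,-1,0,0,0.3],[0,0,-1,0,0,0],[0,0,-0.6,0,0,0],[0,0,-0.3,0,0,0],[0,0,0,0,0,0]]]}}

```text
t: 8.8
ee_pos: [0.4847, 0.109, 0.0027]
orientation: [-179.9, 0.0, 90.3]
force: [0.3, -1.7, -0.3]
grip_width: 0.0426
gripper_force: 0.0
```

Request:
{"method": "jog_arm", "body": {"deltas": [[[0,0,0,0,0,0],[0,0,0,0,0,0],[0,0,0,0,0,0],[0,0,0,0,0,0],[0,0,0,0,0,0]]], "gripper": 0}}

```text
t: 9.22
ee_pos: [0.4859, 0.1094, 0.0044]
orientation: [179.9, -0.0, 90.3]
force: [-0.6, 0.9, 5.7]
grip_width: 0.0178
gripper_force: 29.6
```

Run:
```python
from h import *
d=snap('top');hsv=cv2.cvtColor(d['pixels'],cv2.COLOR_RGB2HSV)
print(hsv[220:226,219:225,1],hsv[220:226,219:225,2]); caps(d)
```

```text
[[26 19 20 22 20 24]
 [19 15 13 20 24 21]
 [18 12 12 20 24 25]
 [19 17 15 17 21 25]
 [18 21 19 19 23 24]
 [23 21 25 23 25 25]] [[128 161 207 200 165 116]
 [174 232 240 228 205 145]
 [195 240 238 227 216 173]
 [177 231 231 229 220 175]
 [159 204 223 224 188 126]
 [135 136 152 152 112  72]]
68 [205.9 193.6] [0.5104 0.1617]
```

Request:
{"method": "jog_arm", "body": {"deltas": [[[0,0,0.5,0,0,0],[0,0,1,0,0,0],[0,0,1,0,0,0],[0.87,-0.45,1,0,0,0],[0.87,-0.45,1,0,0,0],[0.87,-0.45,1,0,0,0],[0.87,-0.45,1,0,0,0],[0.87,-0.45,0.9,0,0,0],[0.87,-0.45,0,0,0,0.3],[0.87,-0.45,0,0,0,0],[0.87,-0.45,0,0,0,0],[0.87,-0.45,0,0,0,0]]]}}

```text
t: 10.27
ee_pos: [0.6421, 0.027, 0.152]
orientation: [-180.0, 0.0, 91.7]
force: [0.6, 0.7, -0.7]
grip_width: 0.0178
gripper_force: 29.4
```

Request:
{"method": "jog_arm", "body": {"deltas": [[[0,0,0,0,0,0]]]}}

```text
t: 10.35
ee_pos: [0.6445, 0.0246, 0.1515]
orientation: [179.9, 0.0, 91.4]
force: [0.0, -0.6, -0.2]
grip_width: 0.018
gripper_force: 29.4
```

Run:
```python
from h import *
d=snap('top','a2.png');hsv=cv2.cvtColor(d['pixels'],cv2.COLOR_RGB2HSV)
m=((hsv[...,2]>120)&(hsv[...,1]<90)).astype(np.uint8);m[:200]=0;m[:,:172]=0;m[:,262:]=0;m[252:]=0
n,l,st,c=cv2.connectedComponentsWithStats(m)
for i in range(1,n):print(st[i],plane(d,*c[i],.009)[:2].round(4))
print(manip.state()['joints'].round(1))
```

```text
[ 172  200   90   51 4122] [0.4088 0.1335]
[260 215   2   7  11] [ 0.431  -0.0142]
[257 217   1   1   1] [ 0.4337 -0.0026]
[ 23.6  34.9 -43.4  95.3  26.8  60.6 -26.5]
```

Request:
{"method": "jog_arm", "body": {"deltas": [[[-0.1,0.17,-1,0,0,0],[0,0,-1,0,0,0],[0,0,-0.7,0,0,0],[0,0,-0.3,0,0,0],[0,0,0,0,0,0],[0,0,0,0,0,0]]]}}

```text
t: 10.9
ee_pos: [0.6397, 0.0317, 0.0917]
orientation: [180.0, -0.0, 91.7]
force: [0.0, 0.7, -0.9]
grip_width: 0.0177
gripper_force: 29.4
```

Request:
{"method": "jog_arm", "body": {"deltas": [[[0,0,0,0,0,0],[0,0,0,0,0,0],[0,0,0,0,0,0],[0,0,0.5,0,0,0],[0,0,1,0,0,0],[0,0,1,0,0,0]]], "gripper": 0.36}}

```text
t: 11.4
ee_pos: [0.6393, 0.0314, 0.1421]
orientation: [-179.9, -0.0, 91.7]
force: [0.3, -0.2, 0.2]
grip_width: 0.0304
gripper_force: 0.0
```

```bash
sed -i 's/>120)&(hsv\[...,1\]<90/>165)\&(hsv[...,1]<40/' h.py
python3 - <<'E'
from h import *
d=snap('top','a3.png');caps(d)
im=cv2.imread('pics/a3.png')[110:255,165:385];cv2.imwrite('pics/a3c.png',cv2.resize(im,None,fx=3.6,fy=3.6,interpolation=cv2.INTER_CUBIC))
E
```

```text
25 [241.9 202.3] [0.4814 0.0457]
23 [246.4 216. ] [0.4372 0.0314]
24 [221.5 222.1] [0.4179 0.1111]
22 [200.1 229.1] [0.3962 0.1788]
24 [179.3 243. ] [0.3528 0.2437]
```

View pics/a3c.png

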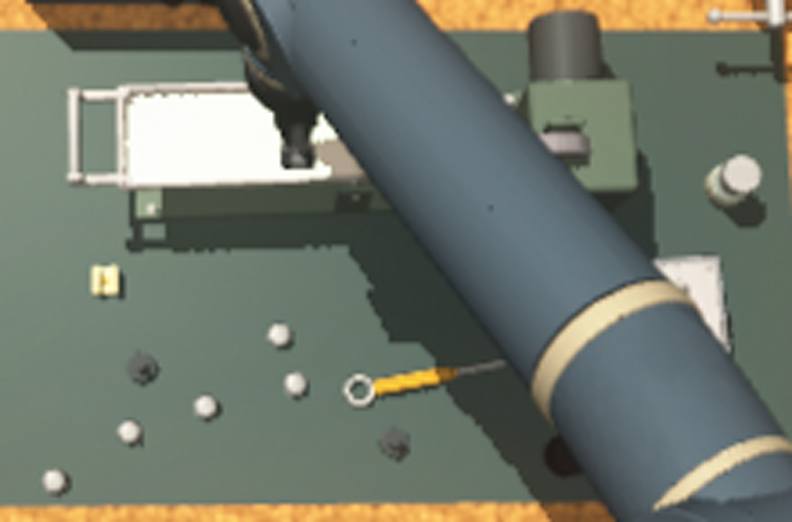

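Request:
{"method": "jog_arm", "body": {"deltas": [[[-1,0.1,0,0,0,0],[-1,0.1,0,0,0,0],[-1,0.1,0,0,0,0],[-1,0.1,0,0,0,0],[-1,0.1,0,0,0,0],[-1,0.1,-1,0,0,0],[-1,0.1,-1,0,0,0],[-0.93,0,-1,0,0,0],[0,0,-1,0,0,0],[0,0,-1,0,0,0],[0,0,-1,0,0,0],[0,0,-0.6,0,0,0]]]}}

```text
t: 12.45
ee_pos: [0.4808, 0.0452, 0.0085]
orientation: [-180.0, 0.0, 91.7]
force: [0.7, 0.5, 0.8]
grip_width: 0.0305
gripper_force: 0.0
```

Request:
{"method": "jog_arm", "body": {"deltas": [[[0,0,-0.1,0,0,0],[0,0,-0.1,0,0,0],[0,0,0,0,0,0]]]}}

```text
t: 12.7
ee_pos: [0.4818, 0.0457, 0.0059]
orientation: [179.9, -0.0, 91.7]
force: [0.6, -0.2, 0.2]
grip_width: 0.031
gripper_force: 0.0
```

Request:
{"method": "jog_arm", "body": {"deltas": [[[0,0,0,0,0,0],[0,0,0,0,0,0],[0,0,0,0,0,0],[0,0,0,0,0,0]]], "gripper": 0}}

```text
t: 13.03
ee_pos: [0.482, 0.0456, 0.0063]
orientation: [179.9, -0.0, 91.7]
force: [0.0, -0.2, 6.8]
grip_width: 0.0176
gripper_force: 29.5
```

Request:
{"method": "jog_arm", "body": {"deltas": [[[0,0,0.5,0,0,0],[0,0,1,0,0,0],[0,0,1,0,0,0],[0.87,0.07,1,0,0,0],[0.87,0.07,1,0,0,0],[0.87,0.07,1,0,0,0],[0.87,0.07,1,0,0,0],[0.87,0.07,0.6,0,0,0],[0.87,0.07,0,0,0,0],[0.87,0.07,0,0,0,0],[0.87,0.07,0,0,0,0],[0.87,0.07,0,0,0,0]]]}}

```text
t: 14.03
ee_pos: [0.6381, 0.0577, 0.148]
orientation: [-180.0, -0.0, 91.7]
force: [-0.2, -0.4, -0.4]
grip_width: 0.0178
gripper_force: 29.3
```

Request:
{"method": "jog_arm", "body": {"deltas": [[[0,0,-1,0,0,0],[0,0,-1,0,0,0],[0,0,-0.6,0,0,0],[0,0,-0.2,0,0,0],[0,0,0,0,0,0]]]}}

```text
t: 14.45
ee_pos: [0.6376, 0.0581, 0.0918]
orientation: [-180.0, -0.0, 91.7]
force: [0.1, -0.5, 0.1]
grip_width: 0.0175
gripper_force: 29.3
```

Request:
{"method": "jog_arm", "body": {"deltas": [[[0,0,0,0,0,0],[0,0,0,0,0,0],[0,0,0,0,0,0],[0,0,0.5,0,0,0],[0,0,1,0,0,0],[0,0,1,0,0,0]]], "gripper": 0.36}}

```text
t: 14.95
ee_pos: [0.6371, 0.0579, 0.142]
orientation: [-179.9, -0.0, 91.7]
force: [0.2, 0.0, 0.1]
grip_width: 0.031
gripper_force: 0.0
```

Run:
```python
from h import *
d=snap('top','a4.png');caps(d)
print(manip.state()['ee_pos'],manip.state()['joints'].round(1))
```

```text
23 [246.4 216. ] [0.4372 0.0314]
24 [221.5 222.1] [0.4179 0.1111]
22 [200.1 229.1] [0.3962 0.1788]
24 [179.3 243. ] [0.3528 0.2437]
[0.6399392  0.05898698 0.14701564] [ 21.   35.1 -43.7  95.9  27.4  59.8 -29.8]
```

Request:
{"method": "jog_arm", "body": {"deltas": [[[-1,-0.12,0,0,0,0],[-1,-0.12,0,0,0,0],[-1,-0.12,0,0,0,0],[-1,-0.12,0,0,0,0],[-1,-0.12,0,0,0,0],[-1,-0.12,-0.8,0,0,0],[-1,-0.12,-0.8,0,0,0],[-1,-0.12,-0.8,0,0,0],[-1,-0.12,-0.8,0,0,0],[-1,-0.12,-0.5,0,0,0],[-0.05,-0.12,-1,0,0,0],[0,0,-1,0,0,0]]]}}

```text
t: 16.0
ee_pos: [0.4362, 0.0308, 0.0277]
orientation: [179.9, 0.1, 91.7]
force: [1.3, -0.4, -0.6]
grip_width: 0.0304
gripper_force: 0.0
```

Request:
{"method": "jog_arm", "body": {"deltas": [[[0,0,-0.7,0,0,0],[0,0,-0.4,0,0,0],[0,0,0,0,0,0]]]}}

```text
t: 16.25
ee_pos: [0.4362, 0.0316, 0.0047]
orientation: [-179.9, 0.0, 91.7]
force: [-0.5, 0.2, 0.3]
grip_width: 0.0309
gripper_force: 0.0
```

Request:
{"method": "jog_arm", "body": {"deltas": [[[0,0,0,0,0,0],[0,0,0,0,0,0],[0,0,0,0,0,0],[0,0,0,0,0,0]]], "gripper": 0}}

```text
t: 16.58
ee_pos: [0.4373, 0.0316, 0.0061]
orientation: [179.9, -0.0, 91.7]
force: [0.1, -0.1, 0.3]
grip_width: 0.0178
gripper_force: 29.3
```

Request:
{"method": "jog_arm", "body": {"deltas": [[[0,0,0.5,0,0,0],[0.05,0.02,1,0,0,0],[1,0.26,1,0,0,0],[1,0.26,1,0,0,0],[1,0.26,1,0,0,0],[1,0.26,1,0,0,0],[1,0.26,1,0,0,0],[1,0.26,0.6,0,0,0],[1,0.26,0,0,0,0],[1,0.26,0,0,0,0],[1,0.26,0,0,0,0],[1,0.26,0,0,0,0]]]}}

```text
t: 17.58
ee_pos: [0.6384, 0.084, 0.1485]
orientation: [180.0, -0.0, 91.7]
force: [0.8, 0.4, 0.0]
grip_width: 0.0177
gripper_force: 29.3
```

Request:
{"method": "jog_arm", "body": {"deltas": [[[0,0,-1,0,0,0],[0,0,-1,0,0,0],[0,0,-0.6,0,0,0],[0,0,-0.2,0,0,0],[0,0,0,0,0,0]]]}}

```text
t: 18.0
ee_pos: [0.6374, 0.084, 0.0917]
orientation: [-180.0, -0.0, 91.7]
force: [-0.1, 0.2, 0.3]
grip_width: 0.0176
gripper_force: 29.3
```

Request:
{"method": "jog_arm", "body": {"deltas": [[[0,0,0,0,0,0],[0,0,0,0,0,0],[0,0,0,0,0,0],[0,0,0.5,0,0,0],[0,0,1,0,0,0],[0,0,1,0,0,0]]], "gripper": 0.36}}

```text
t: 18.5
ee_pos: [0.6372, 0.0839, 0.1421]
orientation: [-179.9, -0.0, 91.7]
force: [-0.2, -0.8, 0.1]
grip_width: 0.0308
gripper_force: 0.0
```

Run:
```python
from h import *
d=snap('top','a5.png');caps(d)
print(manip.state()['ee_pos'],manip.state()['joints'].round(1))
```

```text
24 [221.5 222.1] [0.4179 0.1111]
22 [200.1 229.1] [0.3962 0.1788]
24 [179.3 243. ] [0.3528 0.2437]
[0.63994471 0.08507577 0.1471792 ] [ 18.7  35.4 -43.9  95.5  27.6  60.1 -32.2]
```

Request:
{"method": "jog_arm", "body": {"deltas": [[[-1,0.12,0,0,0,0],[-1,0.12,0,0,0,0],[-1,0.12,0,0,0,0],[-1,0.12,0,0,0,0],[-1,0.12,0,0,0,0],[-1,0.12,-0.8,0,0,0],[-1,0.12,-0.8,0,0,0],[-1,0.12,-0.8,0,0,0],[-1,0.12,-0.8,0,0,0],[-1,0.12,-0.5,0,0,0],[-1,0.12,-0.8,0,0,0],[0,0,-1,0,0,0]]]}}

```text
t: 19.55
ee_pos: [0.4146, 0.1106, 0.0319]
orientation: [180.0, 0.1, 91.9]
force: [0.0, -1.2, -0.1]
grip_width: 0.0307
gripper_force: 0.0
```

Request:
{"method": "jog_arm", "body": {"deltas": [[[0,0,-0.8,0,0,0],[0,0,-0.5,0,0,0],[0,0,0,0,0,0]]]}}

```text
t: 19.8
ee_pos: [0.417, 0.1103, 0.0046]
orientation: [-179.9, 0.0, 91.8]
force: [-0.1, 0.0, -0.1]
grip_width: 0.031
gripper_force: 0.0
```

Request:
{"method": "jog_arm", "body": {"deltas": [[[0,0,0,0,0,0],[0,0,0,0,0,0],[0,0,0,0,0,0],[0,0,0,0,0,0]]], "gripper": 0}}

```text
t: 20.13
ee_pos: [0.4183, 0.1104, 0.0061]
orientation: [179.9, -0.0, 91.7]
force: [1.1, -0.3, -0.1]
grip_width: 0.0174
gripper_force: 29.3
```

Request:
{"method": "jog_arm", "body": {"deltas": [[[0,0,0.8,0,0,0],[1,0,1,0,0,0],[1,0,1,0,0,0],[1,0,1,0,0,0],[1,0,1,0,0,0],[1,0,1,0,0,0],[1,0,1,0,0,0],[1,0,0.3,0,0,0],[1,0,0,0,0,0],[1,0,0,0,0,0],[1,0,0,0,0,0],[1,0,0,0,0,0]]]}}

```text
t: 21.13
ee_pos: [0.6386, 0.1099, 0.1478]
orientation: [180.0, 0.0, 91.7]
force: [0.4, -0.1, -0.5]
grip_width: 0.0174
gripper_force: 29.4
```

Request:
{"method": "jog_arm", "body": {"deltas": [[[0,0,-1,0,0,0],[0,0,-1,0,0,0],[0,0,-0.6,0,0,0],[0,0,-0.2,0,0,0],[0,0,0,0,0,0]]]}}

```text
t: 21.55
ee_pos: [0.6376, 0.1104, 0.0915]
orientation: [-180.0, -0.0, 91.7]
force: [0.1, 0.5, -0.3]
grip_width: 0.0176
gripper_force: 29.4
```

Request:
{"method": "jog_arm", "body": {"deltas": [[[0,0,0,0,0,0],[0,0,0,0,0,0],[0,0,0,0,0,0],[0,0,0.5,0,0,0],[0,0,1,0,0,0],[0,0,1,0,0,0]]], "gripper": 0.36}}

```text
t: 22.05
ee_pos: [0.6372, 0.1103, 0.1421]
orientation: [-179.9, 0.0, 91.7]
force: [0.1, 0.6, -0.4]
grip_width: 0.0309
gripper_force: 0.0
```

Run:
```python
from h import *
d=snap('top','a6.png');caps(d)
print(manip.state()['ee_pos'],manip.state()['joints'].round(1))
```

```text
22 [200.1 229.1] [0.3962 0.1788]
24 [179.3 243. ] [0.3528 0.2437]
[0.63987695 0.11158846 0.14716369] [ 16.3  35.8 -44.1  94.9  28.   60.4 -34.6]
```

Request:
{"method": "jog_arm", "body": {"deltas": [[[-1,0.29,0,0,0,0],[-1,0.29,0,0,0,0],[-1,0.29,0,0,0,0],[-1,0.29,0,0,0,0],[-1,0.29,0,0,0,0],[-1,0.29,-0.6,0,0,0],[-1,0.29,-0.6,0,0,0],[-1,0.29,-0.6,0,0,0],[-1,0.29,-0.6,0,0,0],[-1,0.29,-0.6,0,0,0],[-1,0.29,-0.4,0,0,0],[-1,0.28,0,0,0,0]]]}}

```text
t: 23.1
ee_pos: [0.3962, 0.1796, 0.0728]
orientation: [-179.9, 0.0, 91.7]
force: [-0.6, -0.2, 0.6]
grip_width: 0.0306
gripper_force: 0.0
```

Request:
{"method": "jog_arm", "body": {"deltas": [[[0,0,-1,0,0,0],[0,0,-1,0,0,0],[0,0,-0.9,0,0,0],[0,0,-0.5,0,0,0],[0,0,0,0,0,0]]]}}

```text
t: 23.52
ee_pos: [0.397, 0.1796, 0.0044]
orientation: [-179.9, 0.1, 91.8]
force: [0.1, -0.9, 0.1]
grip_width: 0.031
gripper_force: 0.0
```

Request:
{"method": "jog_arm", "body": {"deltas": [[[0,0,0,0,0,0],[0,0,0,0,0,0],[0,0,0,0,0,0],[0,0,0,0,0,0]]], "gripper": 0}}

```text
t: 23.85
ee_pos: [0.3983, 0.18, 0.0061]
orientation: [179.9, -0.0, 91.7]
force: [-0.5, -0.4, -0.3]
grip_width: 0.0177
gripper_force: 29.3
```

To (.637,.136): dx 11.95, dy −2.2.

Request:
{"method": "jog_arm", "body": {"deltas": [[[0,0,0.8,0,0,0],[1,-0.2,1,0,0,0],[1,-0.2,1,0,0,0],[1,-0.2,1,0,0,0],[1,-0.2,1,0,0,0],[1,-0.2,1,0,0,0],[1,-0.2,1,0,0,0],[1,-0.2,0.3,0,0,0],[1,-0.2,0,0,0,0],[1,-0.2,0,0,0,0],[1,-0.2,0,0,0,0],[1,-0.2,0,0,0,0]]]}}

```text
t: 24.85
ee_pos: [0.6186, 0.1351, 0.1479]
orientation: [180.0, 0.0, 91.7]
force: [-0.1, 0.1, 0.2]
grip_width: 0.0175
gripper_force: 29.4
```

Request:
{"method": "jog_arm", "body": {"deltas": [[[0.95,0,0,0,0,0],[0,0,-1,0,0,0],[0,0,-1,0,0,0],[0,0,-0.6,0,0,0],[0,0,-0.2,0,0,0],[0,0,0,0,0,0]]]}}

```text
t: 25.35
ee_pos: [0.6366, 0.1358, 0.0916]
orientation: [-180.0, -0.0, 91.7]
force: [-0.2, -0.6, 0.2]
grip_width: 0.0176
gripper_force: 29.4
```

Request:
{"method": "jog_arm", "body": {"deltas": [[[0,0,0,0,0,0],[0,0,0,0,0,0],[0,0,0,0,0,0],[0,0,0.5,0,0,0],[0,0,1,0,0,0],[0,0,1,0,0,0]]], "gripper": 0.36}}

```text
t: 25.85
ee_pos: [0.6362, 0.1357, 0.1421]
orientation: [-179.9, 0.0, 91.7]
force: [-0.4, 0.7, -0.1]
grip_width: 0.0308
gripper_force: 0.0
```

Run:
```python
from h import *
d=snap('top','a7.png');caps(d)
print(manip.state()['ee_pos'],manip.state()['joints'].round(1))
```

```text
24 [179.3 243. ] [0.3528 0.2437]
[0.63884192 0.1370837  0.14717894] [ 14.1  36.2 -44.3  94.3  28.3  60.8 -36.9]
```

Request:
{"method": "jog_arm", "body": {"deltas": [[[-0.95,0.36,0,0,0,0],[-0.95,0.36,0,0,0,0],[-0.95,0.36,0,0,0,0],[-0.95,0.36,0,0,0,0],[-0.95,0.36,0,0,0,0],[-0.95,0.36,0,0,0,0],[-0.95,0.36,0,0,0,0],[-0.95,0.36,0,0,0,0],[-0.95,0.36,-0.6,0,0,0],[-0.95,0.36,-0.6,0,0,0],[-0.95,0.36,-0.6,0,0,0],[-0.95,0.36,-0.6,0,0,0]]]}}

```text
t: 26.9
ee_pos: [0.4082, 0.2227, 0.0938]
orientation: [179.9, -0.0, 91.7]
force: [-0.7, 0.0, -0.2]
grip_width: 0.0311
gripper_force: 0.0
```

Request:
{"method": "jog_arm", "body": {"deltas": [[[-0.95,0.36,-0.6,0,0,0],[-0.95,0.36,-0.4,0,0,0],[-0.9,0.36,0,0,0,0],[0,0,-1,0,0,0],[0,0,-1,0,0,0],[0,0,-0.9,0,0,0],[0,0,-0.5,0,0,0],[0,0,0,0,0,0]]]}}

```text
t: 27.57
ee_pos: [0.352, 0.2435, 0.0044]
orientation: [-179.9, 0.1, 91.8]
force: [0.5, -0.1, 0.1]
grip_width: 0.0306
gripper_force: 0.0
```

Request:
{"method": "jog_arm", "body": {"deltas": [[[0,0,0,0,0,0],[0,0,0,0,0,0],[0,0,0,0,0,0],[0,0,0,0,0,0]]], "gripper": 0}}

```text
t: 27.9
ee_pos: [0.3533, 0.2441, 0.0061]
orientation: [179.9, -0.0, 91.7]
force: [1.1, -0.0, -0.3]
grip_width: 0.0181
gripper_force: 29.3
```

Request:
{"method": "jog_arm", "body": {"deltas": [[[0,0,0.8,0,0,0],[0.95,-0.28,1,0,0,0],[0.95,-0.28,1,0,0,0],[0.95,-0.28,1,0,0,0],[0.95,-0.28,1,0,0,0],[0.95,-0.28,1,0,0,0],[0.95,-0.28,1,0,0,0],[0.95,-0.28,0.3,0,0,0],[0.95,-0.28,0,0,0,0],[0.95,-0.28,0,0,0,0],[0.95,-0.28,0,0,0,0],[0.95,-0.28,0,0,0,0]]]}}

```text
t: 28.9
ee_pos: [0.5626, 0.1814, 0.1479]
orientation: [180.0, 0.0, 91.7]
force: [0.3, 0.0, -0.6]
grip_width: 0.0175
gripper_force: 29.4
```

Request:
{"method": "jog_arm", "body": {"deltas": [[[0.95,-0.28,0,0,0,0],[0.95,-0.28,0,0,0,0],[0.95,-0.28,0,0,0,0],[0.85,-0.2,0,0,0,0],[0,0,-1,0,0,0],[0,0,-1,0,0,0],[0,0,-0.6,0,0,0],[0,0,-0.2,0,0,0],[0,0,0,0,0,0]]]}}

```text
t: 29.65
ee_pos: [0.6356, 0.1614, 0.0916]
orientation: [-180.0, -0.0, 91.7]
force: [-0.3, 0.1, -0.7]
grip_width: 0.018
gripper_force: 29.4
```

Request:
{"method": "jog_arm", "body": {"deltas": [[[0,0,0,0,0,0],[0,0,0,0,0,0],[0,0,0,0,0,0],[0,0,0.5,0,0,0],[0,0,1,0,0,0],[0,0,1,0,0,0]]], "gripper": 0.36}}

```text
t: 30.15
ee_pos: [0.6352, 0.1612, 0.142]
orientation: [-179.9, 0.0, 91.7]
force: [-0.1, -1.4, 0.9]
grip_width: 0.0308
gripper_force: 0.0
```

Request:
{"method": "jog_arm", "body": {"deltas": [[[0,0.3,0.5,0,0,-1],[0,0.3,0.5,0,0,-1],[0,0.3,0,0,0,-1],[0,0.3,0,0,0,-1],[0,0.3,0,0,0,-1],[0,0.3,0,0,0,-1],[0,0.3,0,0,0,-1],[0,0.3,0,0,0,-1],[0,0.3,0,0,0,-1],[0,0.1,0,0,0,-1],[0,0,0,0,0,-1],[0,0,0,0,0,-1]]]}}

```text
t: 31.15
ee_pos: [0.6356, 0.2181, 0.1624]
orientation: [-180.0, -0.1, 36.5]
force: [-0.3, 0.4, -0.8]
grip_width: 0.0308
gripper_force: 0.0
```

Request:
{"method": "jog_arm", "body": {"deltas": [[[0,0,0,0,0,-1],[0,0,0,0,0,-1],[0,0,0,0,0,-1],[0,0,0,0,0,-1],[0,0,0,0,0,-1],[0,0,0,0,0,-1],[0,0,0,0,0,-1],[0,0,0,0,0,-0.5],[0,0,0,0,0,0]]]}}

```text
t: 31.9
ee_pos: [0.6357, 0.2178, 0.1624]
orientation: [-180.0, -0.1, 2.3]
force: [-0.0, -0.3, 0.2]
grip_width: 0.0308
gripper_force: 0.0
```

Run:
```python
from h import *
d=snap('top','b1.png');s=snap('side','b1s.png')
print(manip.state()['ee_pos'],manip.state()['joints'].round(1))
a=cv2.resize(cv2.imread('pics/b1.png')[110:200,165:300],None,fx=4,fy=4,interpolation=cv2.INTER_CUBIC)
b=cv2.resize(cv2.imread('pics/b1s.png')[125:215,200:335],None,fx=4,fy=4,interpolation=cv2.INTER_CUBIC)
cv2.imwrite('pics/b1c.png',cv2.resize(np.vstack([a,b]),None,fx=.83,fy=.83))
```

```text
[0.63567215 0.21769936 0.16208315] [  -6.    32.1  -24.1   91.4   14.6   59.6 -121.8]
```

View pics/b1c.png

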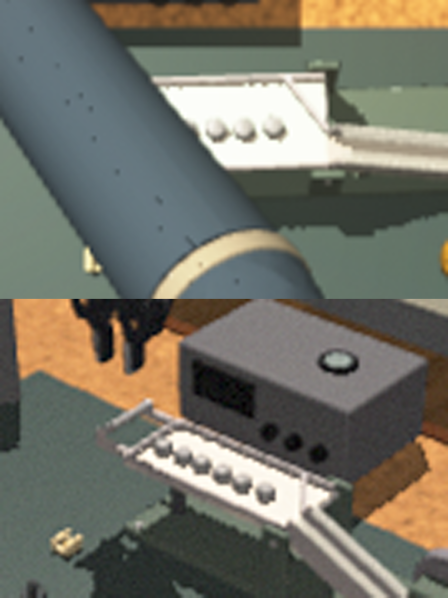

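The side view shows all six caps in a row on the tray, with the shoe on the desk at (68,540). The bar runs between about (103,435) and (152,405).

Run:
```python
from h import *
s=snap('side')
print(proj(s,[.6397,.217,.099]),'vs',238.3,161.5, proj(s,[.6397,.227,.099]), proj(s,[.68,.218,.099]),proj(s,[.601,.2163,.099]))
print(plane(s,238.3,161.5,.099),plane(s,200+103/3.32,125+(435-299)/3.32,.099),plane(s,200+152/3.32,125+(405-299)/3.32,.099))
```

```text
[237.54872793 160.55501739] vs 238.3 161.5 [235.45309919 159.57634454] [245.23179322 155.8753398 ] [229.88071841 165.16570552]
[0.63685897 0.21075202 0.099     ] [0.59986235 0.20978554 0.099     ] [0.67599038 0.21169114 0.099     ]
```

Request:
{"method": "jog_arm", "body": {"deltas": [[[0.1,-0.15,-0.5,0,0,0],[0,0,-1,0,0,0],[0,0,-1,0,0,0],[0,0,-0.8,0,0,0],[0,0,-0.5,0,0,0],[0,0,-0.3,0,0,0],[0,0,0,0,0,0]]]}}

```text
t: 32.63
ee_pos: [0.637, 0.2139, 0.0777]
orientation: [180.0, 0.1, 2.3]
force: [-0.5, 0.4, 0.5]
grip_width: 0.0308
gripper_force: 0.0
```

Request:
{"method": "jog_arm", "body": {"deltas": [[[0,0,0,0,0,0],[0,0,0,0,0,0],[0,0,0,0,0,0],[0,0,0,0,0,0],[0,0,0,0,0,0]]], "gripper": 0}}

```text
t: 33.05
ee_pos: [0.6382, 0.2167, 0.0804]
orientation: [-179.8, -0.1, 2.4]
force: [1.4, 4.7, -1.5]
grip_width: 0.0088
gripper_force: 29.2
```

Request:
{"method": "jog_arm", "body": {"deltas": [[[0,-0.03,0.4,0,0,0],[0,-0.04,0.4,0,0,0],[0,-0.06,0.38,0,0,0],[0,-0.08,0.38,0,0,0],[0,-0.08,0.38,0,0,0],[0,-0.09,0.38,0,0,0],[0,-0.11,0.38,0,0,0],[0,-0.12,0.38,0,0,0],[0,-0.13,0.37,0,0,0],[0,-0.15,0.36,0,0,0],[0,-0.16,0.36,0,0,0],[0,-0.16,0.36,0,0,0]]]}}

```text
t: 34.05
ee_pos: [0.6389, 0.1929, 0.1721]
orientation: [-179.7, -0.3, 2.4]
force: [2.4, 6.2, 0.4]
grip_width: 0.0087
gripper_force: 29.2
```

Request:
{"method": "jog_arm", "body": {"deltas": [[[0,-0.18,0.35,0,0,0],[0,-0.19,0.34,0,0,0],[0,-0.2,0.34,0,0,0],[0,-0.22,0.33,0,0,0],[0,-0.23,0.32,0,0,0],[0,-0.23,0.32,0,0,0],[0,-0.19,0.23,0,0,0],[0,-0.19,0.23,0,0,0],[0,0,0,0,0,0],[0,0,0,0,0,0],[0,0,0,0,0,0],[0,0,0,0,0,0]]]}}

```text
t: 35.05
ee_pos: [0.6399, 0.1608, 0.2222]
orientation: [-179.7, -0.5, 2.4]
force: [2.9, 7.0, 3.2]
grip_width: 0.0088
gripper_force: 29.3
```

Run:
```python
from h import *
d=snap('top','c1.png');s=snap('side','c1s.png')
a=cv2.resize(cv2.imread('pics/c1.png')[115:185,240:330],None,fx=5,fy=5,interpolation=cv2.INTER_CUBIC)
b=cv2.resize(cv2.imread('pics/c1s.png')[150:240,230:350],None,fx=3.75,fy=3.75,interpolation=cv2.INTER_CUBIC)
c=np.zeros((600,800,3),np.uint8);c[:350,:450]=a;b=b[:, :450];c[350-100:350-100+b.shape[0],350:800]=b if True else 0
cv2.imwrite('pics/c1c.png',c)
```

```text
(no output)
```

View pics/c1c.png

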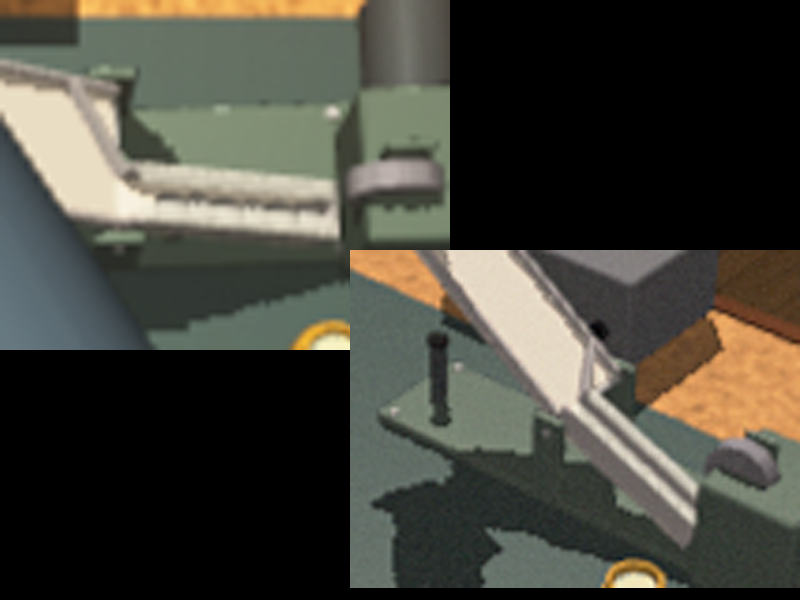

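The tray is empty, and the channel groove shows a row of caps from about (165,195) to (330,205). I'll lower the tray along the same arc.

Request:
{"method": "jog_arm", "body": {"deltas": [[[0,0.19,-0.23,0,0,0],[0,0.19,-0.23,0,0,0],[0,0.23,-0.32,0,0,0],[0,0.23,-0.32,0,0,0],[0,0.22,-0.33,0,0,0],[0,0.2,-0.34,0,0,0],[0,0.19,-0.34,0,0,0],[0,0.18,-0.35,0,0,0],[0,0.16,-0.36,0,0,0],[0,0.16,-0.36,0,0,0],[0,0.15,-0.36,0,0,0],[0,0.13,-0.37,0,0,0]]]}}

```text
t: 36.15
ee_pos: [0.6386, 0.2049, 0.1425]
orientation: [-179.8, -0.2, 2.4]
force: [1.0, 5.5, 2.5]
grip_width: 0.0089
gripper_force: 30.0
```

Request:
{"method": "jog_arm", "body": {"deltas": [[[0,0.12,-0.38,0,0,0],[0,0.11,-0.38,0,0,0],[0,0.09,-0.38,0,0,0],[0,0.08,-0.38,0,0,0],[0,0.08,-0.38,0,0,0],[0,0.06,-0.38,0,0,0],[0,0.04,-0.4,0,0,0],[0,0.03,-0.4,0,0,0],[0,0,0,0,0,0]]]}}

```text
t: 36.9
ee_pos: [0.6382, 0.2167, 0.0801]
orientation: [-179.8, -0.1, 2.4]
force: [0.1, 5.1, -1.0]
grip_width: 0.009
gripper_force: 31.0
```

Request:
{"method": "jog_arm", "body": {"deltas": [[[0,0,0,0,0,0],[0,0,0,0,0,0],[0,0,0,0,0,0],[0,0,0,0,0,0]]], "gripper": 0.36}}

```text
t: 37.23
ee_pos: [0.6378, 0.213, 0.0793]
orientation: [179.9, 0.0, 2.3]
force: [-0.4, -0.8, 0.4]
grip_width: 0.0307
gripper_force: 0.0
```

Request:
{"method": "jog_arm", "body": {"deltas": [[[0,0,0.5,0,0,0],[0,0,1,0,0,0],[0,0,1,0,0,0],[0,0,1,0,0,0],[-0.45,-0.65,0,0,0,0.97],[-0.45,-0.65,0,0,0,0.97],[-0.45,-0.65,0,0,0,0.97],[-0.45,-0.65,0,0,0,0.97],[-0.45,-0.65,0,0,0,0.97],[-0.45,-0.65,0,0,0,0.97],[-0.45,-0.65,0,0,0,0.97],[-0.45,-0.65,0,0,0,0.97]]]}}

```text
t: 38.23
ee_pos: [0.5654, 0.1094, 0.1502]
orientation: [179.9, -0.0, 38.1]
force: [0.3, -0.1, 0.9]
grip_width: 0.0306
gripper_force: 0.0
```

Request:
{"method": "jog_arm", "body": {"deltas": [[[-0.45,-0.65,0,0,0,0.97],[-0.45,-0.65,0,0,0,0.97],[-0.45,-0.65,0,0,0,0.97],[-0.45,-0.65,0,0,0,0.97],[-0.45,-0.65,0,0,0,0.97],[-0.45,-0.65,0,0,0,0.97],[-0.45,-0.65,0,0,0,0.97],[-0.45,-0.65,0,0,0,0.97],[-0.45,-0.65,0,0,0,0.97],[-0.45,-0.65,0,0,0,0.97],[-0.45,-0.65,0,0,0,0.97],[-0.45,-0.65,0,0,0,0.97]]]}}

```text
t: 39.23
ee_pos: [0.4573, -0.0466, 0.15]
orientation: [180.0, 0.1, 91.5]
force: [-0.1, -0.9, 0.3]
grip_width: 0.0305
gripper_force: 0.0
```

Request:
{"method": "jog_arm", "body": {"deltas": [[[-0.45,-0.65,-0.2,0,0,0.97],[-0.45,-0.65,-0.5,0,0,0.97],[0,0,-0.5,0,0,0],[0,0,0,0,0,0]]]}}

```text
t: 39.57
ee_pos: [0.4384, -0.0724, 0.1243]
orientation: [-179.9, -0.0, 99.9]
force: [0.4, -0.3, -0.2]
grip_width: 0.0306
gripper_force: 0.0
```

Run:
```python
from h import *
d=snap('top','e1.png');s=snap('side','e1s.png')
st=manip.state();print(st['ee_pos'],st['orientation'],st['joints'].round(1))
a=cv2.resize(cv2.imread('pics/e1.png')[115:230,170:400],None,fx=3.4,fy=3.4,interpolation=cv2.INTER_CUBIC)
b=cv2.resize(cv2.imread('pics/e1s.png')[240:290,330:370],None,fx=4,fy=4,interpolation=cv2.INTER_CUBIC)
c=np.zeros((600,800,3),np.uint8);c[:a.shape[0],:a.shape[1]]=a;c[395:595,:160]=b
b=cv2.resize(cv2.imread('pics/e1s.png')[160:220,230:350],None,fx=3.3,fy=3.3,interpolation=cv2.INTER_CUBIC);c[395:395+b.shape[0],200:200+b.shape[1]]=b
cv2.imwrite('pics/e1c.png',c)
```

```text
[ 0.44020447 -0.07095296  0.12557307] [ 1.79970011e+02 -2.23464531e-02  1.00122857e+02] [ 44.5  20.  -48.2 122.1  20.6  46.2  -6.4]
```

View pics/e1c.png

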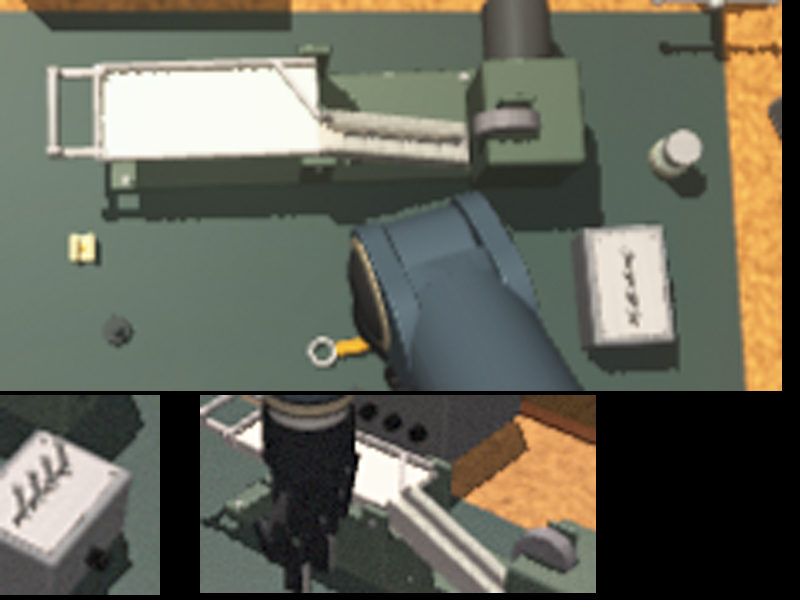

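Tray is down and empty, and the channel is full. Next: grip the stylus.

Request:
{"method": "jog_arm", "body": {"deltas": [[[0,0,-1,0,0,0],[0,0,-1,0,0,0],[0,0,-1,0,0,0],[0,0,-1,0,0,0],[0,0,-1,0,0,0],[0,0,-0.6,0,0,0],[0,0,-0.3,0,0,0],[0,0,0,0,0,0]]]}}

```text
t: 40.33
ee_pos: [0.44, -0.0705, 0.0068]
orientation: [-180.0, -0.0, 100.2]
force: [0.2, 0.1, 0.1]
grip_width: 0.0306
gripper_force: 0.0
```

Request:
{"method": "jog_arm", "body": {"deltas": [[[0,0,0,0,0,0],[0,0,0,0,0,0],[0,0,0,0,0,0],[0,0,0,0,0,0],[0,0,0,0,0,0]]], "gripper": 0, "squeeze": 60}}

```text
t: 40.75
ee_pos: [0.4407, -0.0713, 0.0083]
orientation: [179.9, 0.0, 100.2]
force: [-0.8, 1.7, 6.8]
grip_width: 0.0093
gripper_force: 59.3
```

Request:
{"method": "jog_arm", "body": {"deltas": [[[0,0,0.5,0,0,0],[0,0,1,0,0,0],[0,0,1,0,0,0],[0,0,1,0,0,0],[0,0,1,0,0,0],[0,0,0,0,0,0]]]}}

```text
t: 41.25
ee_pos: [0.4418, -0.072, 0.1008]
orientation: [179.7, 0.2, 100.1]
force: [0.5, -0.4, -1.5]
grip_width: 0.0091
gripper_force: 58.7
```

Run:
```python
from h import *
d=snap('top','f1.png');s=snap('side','f1s.png')
st=manip.state();print(st['ee_pos'],st['orientation'],st['joints'].round(1))
b=cv2.resize(cv2.imread('pics/f1s.png')[180:300,225:385],None,fx=5,fy=5,interpolation=cv2.INTER_CUBIC)
cv2.imwrite('pics/f1c.png',b)
```

```text
[ 0.43970415 -0.07230826  0.09800401] [1.79941523e+02 7.86621153e-02 1.00092436e+02] [ 42.6  22.6 -46.4 123.6  24.1  43.   -9.5]
```

View pics/f1c.png

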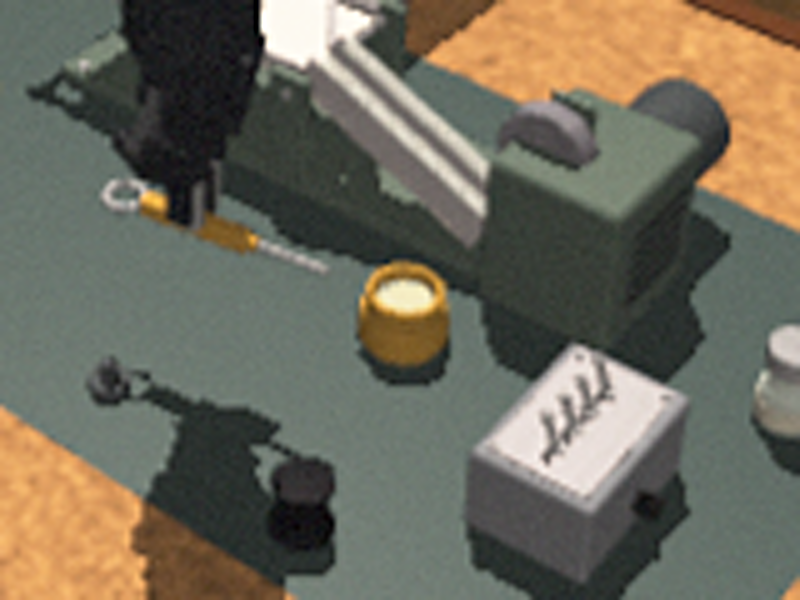

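The stylus is held level, with its eye at (124,193) and its tip at (328,269). The box's lever row runs from about (545,440) to (605,375) in the side crop.

Run:
```python
from h import *
d=snap('top','g1.png');s=snap('side','g1s.png')
print('tip',plane(s,290.1,233.3,.096),'eye',plane(s,225+124/5-.4,180+193/5-.4,.096))
c=np.array([.4864,-.3054]);ex=np.array([.9987,.051]);ey=np.array([-.051,.9987])
out=[]
for D,f,r in((d,'pics/g1.png',(175,220,340,374)),(s,'pics/g1s.png',(240,285,325,362))):
    im=cv2.resize(cv2.imread(f)[r[0]:r[1],r[2]:r[3]],None,fx=11,fy=11,interpolation=cv2.INTER_CUBIC)
    for x in(-.027,-.009,.009,.027):
        p=c+x*ex
        for z,y,col in((.0575,0,(0,0,255)),(.0575+.0184,.0078,(0,255,0))):
            q=(proj(D,[*(p+y*ey),z])-[r[2],r[0]]+.5)*11-.5
            cv2.circle(im,tuple(int(v) for v in q),3,col,-1)
    for x in(-.055,.055):
        for y in(-.0375,.0375):
            q=(proj(D,[*(c+x*ex+y*ey),.055])-[r[2],r[0]]+.5)*11-.5;cv2.circle(im,tuple(int(v) for v in q),3,(255,0,0),-1)
    out.append(im)
cv2.imwrite('pics/g1c.png',np.hstack(out))
```

```text
tip [ 0.45807695 -0.15467376  0.096     ] eye [ 0.43402099 -0.02455124  0.096     ]
```

View pics/g1c.png

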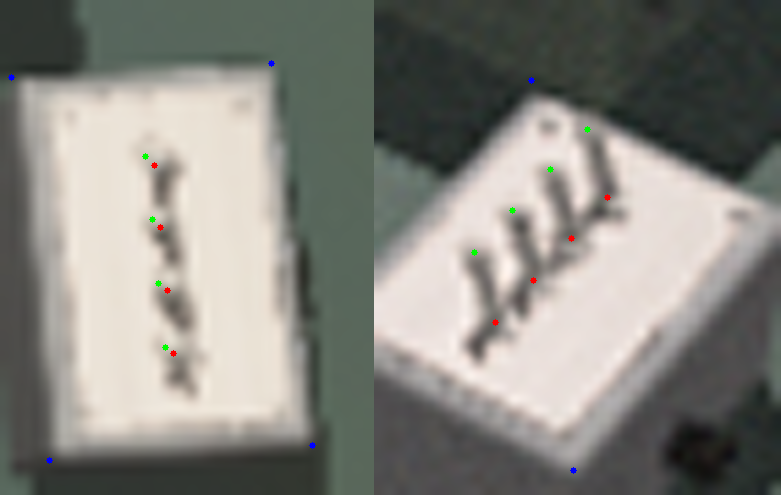

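Request:
{"method": "jog_arm", "body": {"deltas": [[[0.25,-0.95,0,0,0,-0.3],[0.25,-0.95,0,0,0,-0.3],[0.25,-0.95,0,0,0,-0.3],[0.25,-0.95,0,0,0,-0.3],[0.25,-0.95,0,0,0,-0.3],[0.23,-0.95,0,0,0,-0.07],[0,0,-0.5,0,0,0],[0,0,-0.5,0,0,0],[0,0,-0.3,0,0,0],[0,0,0,0,0,0]]]}}

```text
t: 42.28
ee_pos: [0.4677, -0.1846, 0.0695]
orientation: [-179.8, -0.1, 93.0]
force: [-0.9, 0.6, -0.6]
grip_width: 0.009
gripper_force: 58.7
```

Run:
```python
from h import *
d=snap('top','i1.png');s=snap('side','i1s.png')
st=manip.state();print(st['ee_pos'],st['orientation'],st['joints'].round(1))
out=[]
for f,r in(('pics/i1.png',(165,215,335,372)),('pics/i1s.png',(225,275,318,368))):
    out.append(cv2.resize(cv2.imread(f)[r[0]:r[1],r[2]:r[3]],None,fx=9,fy=9,interpolation=cv2.INTER_CUBIC))
cv2.imwrite('pics/i1c.png',np.hstack(out))
```

```text
[ 0.46893905 -0.18460571  0.0709081 ] [-1.79945302e+02 -5.51508311e-02  9.30519388e+01] [ 48.5  28.8 -40.2 117.5  27.1  43.   -5.5]
```

View pics/i1c.png

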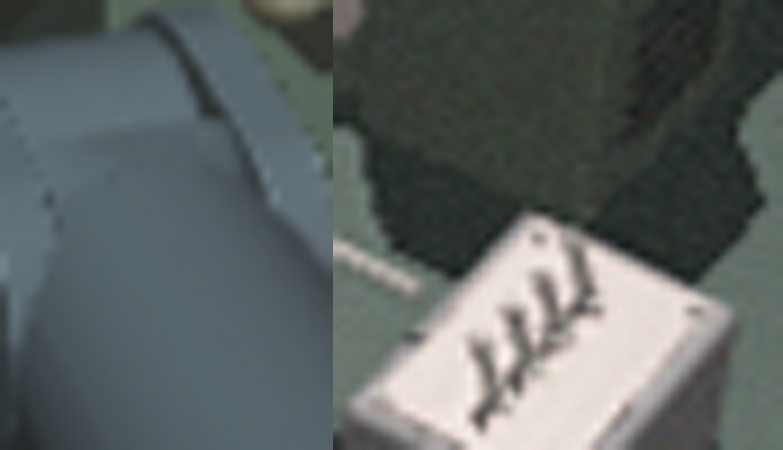

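In the side view the tip is at (425,292). Extended along its slope, it meets the middle of the second lever at about (515,338).

Run:
```python
from h import *
s=snap('side');p=plane(s,327.8,257.0,.069);print(p)
c=np.array([.4864,-.3054]);ex=np.array([.9987,.051]);ey=np.array([-.051,.9987])
print('box xy',(p[:2]-c)@ex,(p[:2]-c)@ey,'expected',(np.array([.4749,-.269])-c)@ex)
```

```text
[ 0.47269996 -0.27210654  0.069     ]
box xy -0.011984268169522593 0.03394888573384748 expected -0.009628650000000011
```

Request:
{"method": "jog_arm", "body": {"deltas": [[[0.06,0,0,0,0,0],[0.01,-0.3,0,0,0,0],[0.02,-0.3,0,0,0,0],[0.01,-0.3,0,0,0,0],[0.02,-0.3,0,0,0,0],[0.01,-0.2,0,0,0,0],[0.01,-0.2,0,0,0,0],[0.01,-0.2,0,0,0,0],[0.01,-0.2,0,0,0,0],[0,0,0,0,0,0],[0,0,0,0,0,0]]]}}

```text
t: 43.35
ee_pos: [0.4722, -0.2237, 0.0711]
orientation: [-180.0, -0.2, 93.0]
force: [-1.2, 5.3, -0.2]
grip_width: 0.0089
gripper_force: 58.8
```

Run:
```python
from h import *
s=snap('side','j1s.png');st=manip.state();print(st['ee_pos'],st['force'])
out=[]
for f,r in(('pics/i1s.png',(240,275,328,368)),('pics/j1s.png',(240,275,328,368))):
    out.append(cv2.resize(cv2.imread(f)[r[0]:r[1],r[2]:r[3]],None,fx=10,fy=10,interpolation=cv2.INTER_CUBIC))
cv2.imwrite('pics/j1c.png',np.hstack(out))
```

```text
[ 0.47214569 -0.22370318  0.07112191] [-1.32696025  5.3363283  -0.30761964]
```

View pics/j1c.png

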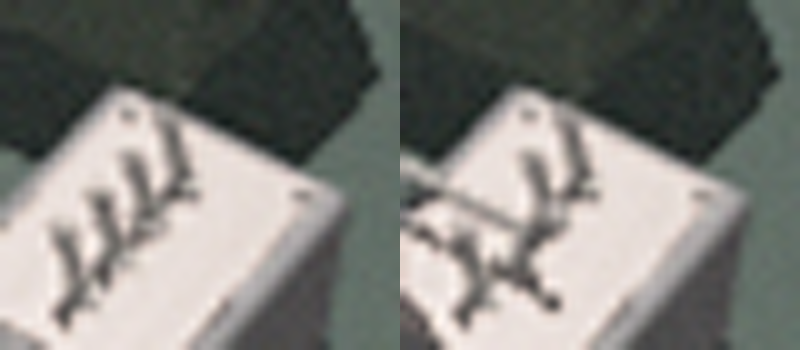

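Force is 5.3 N against the stop. The second lever now leans the other way, with its end near (553,300), and the other levers are unchanged. I'll retract and carry the stylus to the rack.

Request:
{"method": "jog_arm", "body": {"deltas": [[[0,0.5,0,0,0,0],[0,1,0,0,0,0],[0,1,0.2,0,0,0],[0,1,1,0,0,0],[0,1,1,0,0,0],[0,1,1,0,0,0],[0,1,1,0,0,0],[0,1,1,0,0,0],[0,1,1,0,0,0],[0,1,1,0,0,0],[0,1,1,0,0,0],[0,1,0.8,0,0,0]]]}}

```text
t: 44.4
ee_pos: [0.4727, 0.0055, 0.253]
orientation: [179.9, 0.1, 93.0]
force: [0.9, -0.6, -1.0]
grip_width: 0.009
gripper_force: 58.7
```

Request:
{"method": "jog_arm", "body": {"deltas": [[[0.1,1,0,0,0,0.1],[0.1,1,0,0,0,0.1],[0.1,1,0,0,0,0.1],[0.1,1,0,0,0,0.1],[0.1,1,0,0,0,0.1],[0.1,1,0,0,0,0.1],[0.1,1,0,0,0,0.1],[0.1,1,0,0,0,0.1],[0.1,1,0,0,0,0.1],[0.1,1,0,0,0,0.1],[0.1,1,0,0,0,0.1],[0.1,1,0,0,0,0.14]]]}}

```text
t: 45.4
ee_pos: [0.4966, 0.2452, 0.2512]
orientation: [180.0, 0.1, 98.7]
force: [-0.3, -0.5, 0.2]
grip_width: 0.0095
gripper_force: 58.7
```

Request:
{"method": "jog_arm", "body": {"deltas": [[[0,0,0,0.97,0.15,0],[0,0,0,0.97,0.15,0],[0,0,0,0.97,0.15,0],[0,0,0,0.97,0.15,0],[0,0,0,0.97,0.15,0],[0,0,0,0.97,0.15,0]]]}}

```text
t: 45.9
ee_pos: [0.4967, 0.2441, 0.2516]
orientation: [179.9, -27.1, 98.7]
force: [0.2, 0.6, -2.0]
grip_width: 0.0091
gripper_force: 58.8
```

Run:
```python
from h import *
st=manip.state();print(st['ee_pos'],st['orientation'],st['joints'].round(1),st['force'])
```

```text
[0.49674781 0.24410964 0.25164053] [179.94991138 -27.09752178  98.65852998] [ 3.430e+01  2.780e+01 -6.670e+01  1.061e+02 -1.000e-01  5.260e+01
 -1.890e+01] [ 0.21058278  0.59524678 -2.00319678]
```

Request:
{"method": "jog_arm", "body": {"deltas": [[[0,0,0,0.97,0.15,0],[0,0,0,0.97,0.15,0],[0,0,0,0.97,0.15,0],[0,0,0,0.97,0.15,0],[0,0,0,0.97,0.15,0],[0,0,0,0.97,0.15,0]]]}}

```text
t: 46.4
ee_pos: [0.4971, 0.2436, 0.2511]
orientation: [-179.9, -54.1, 98.5]
force: [-0.1, 0.0, -1.5]
grip_width: 0.0092
gripper_force: 58.8
```

Run:
```python
from h import *
st=manip.state();print(st['ee_pos'],st['orientation'],st['joints'].round(1),st['force'])
```

```text
[0.49711136 0.24361375 0.25106431] [-179.89620975  -54.10488051   98.53271669] [ 47.8  45.  -76.4 110.5 -13.5  45.1  -1.2] [-0.11756415  0.02906767 -1.49653258]
```

Request:
{"method": "jog_arm", "body": {"deltas": [[[0.15,0.92,-0.4,0,0,0],[0.15,0.92,-0.4,0,0,0],[0.15,0.92,-0.4,0,0,0],[0.15,0.92,-0.4,0,0,0],[0.15,0.92,-0.4,0,0,0],[0.13,0.9,-0.45,0,0,0],[0,0,0,0,0,0]]]}}

```text
t: 46.98
ee_pos: [0.5123, 0.3569, 0.2012]
orientation: [-179.7, -54.0, 98.7]
force: [-1.0, -1.1, -1.1]
grip_width: 0.0094
gripper_force: 58.8
```

Run:
```python
from h import *
from scipy.spatial.transform import Rotation as Ro
d=snap('top','k1.png');s=snap('side','k1s.png')
st=manip.state();print(st['ee_pos'],st['orientation'],st['joints'].round(1),st['force'])
R=Ro.from_euler('xyz',st['orientation'],degrees=True).as_matrix()
eye=st['ee_pos']+R@[.0465,0,.002];root=np.array([.502,.4349,.185]);tip=np.array([.507,.4033,.217]);print('eye',eye)
out=[]
for D,f in((d,'pics/k1.png'),(s,'pics/k1s.png')):
    u,v=proj(D,(tip+eye)/2).astype(int);r=(max(v-30,0),max(v-30,0)+66,max(u-22,0),max(u-22,0)+44);print(r,proj(D,eye),proj(D,tip))
    im=cv2.resize(cv2.imread(f)[r[0]:r[1],r[2]:r[3]],None,fx=9,fy=9,interpolation=cv2.INTER_CUBIC)
    for P,c in((eye,(0,255,0)),(root,(0,0,255)),(tip,(255,0,0))):
        q=(proj(D,P)-[r[2],r[0]]+.5)*9-.5;cv2.circle(im,tuple(int(x) for x in q),2,c,-1)
    out.append(im)
cv2.imwrite('pics/k1c.png',np.hstack(out))
```

```text
[0.51357715 0.35468411 0.20185427] [-179.76792974  -53.94142572   98.60280146] [ 31.8  48.6 -70.3 108.8 -12.3  34.   -4.6] [ 0.12910808  0.01059281 -0.94655836]
eye [0.50923311 0.38334404 0.23826838]
(np.int64(151), np.int64(217), np.int64(88), np.int64(132)) [112.48583464 180.79055758] [107.63134882 183.13853604]
(np.int64(95), np.int64(161), np.int64(148), np.int64(192)) [172.29653081 123.20775606] [168.68077529 127.41484223]
```

View pics/k1c.png

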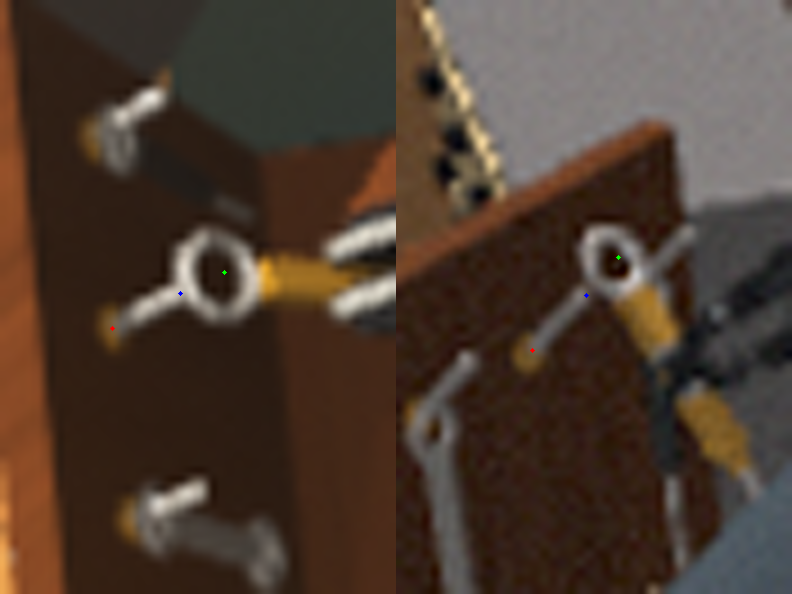

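The top crop shows the eye centred at about (215,277), on the line of the peg from (112,325) to (182,291). In the side crop the eye is at (611,256) and the peg runs from (528,352) to (588,294), so the eye sits slightly above the peg's line.

Run:
```python
from h import *
d=snap('top');s=snap('side')
def tri(qt,qs):
    pt=(np.array(qt)+.5)/9-.5+[88,151];ps=(np.array(qs)-[396,0]+.5)/9-.5+[148,95]
    P=[D['K']@np.c_[D['R'],D['t']] for D in(d,s)]
    X=cv2.triangulatePoints(P[0],P[1],pt.reshape(2,1),ps.reshape(2,1))[:,0];X=X[:3]/X[3]
    return X,proj(d,X)-pt,proj(s,X)-ps
e=tri((215,277),(611,256));r=tri((112,326),(529,352));t=tri((183,290),(589,293))
for x in(e,r,t):print(x[0].round(4),x[1].round(1),x[2].round(1))
p=np.array([.1075,-.699,.707]);w=e[0]-r[0];print('along',w@p,'perp',(w-(w@p)*p).round(4))
```

```text
[0.5077 0.3858 0.2388] [ 0. -0.] [-0.  0.]
[0.5021 0.4362 0.1841] [-0.3  0.3] [ 0.2 -0. ]
[0.5077 0.4023 0.2182] [-0.  0.] [ 0. -0.]
along 0.07448583928107427 perp [-0.0024  0.0017  0.002 ]
```

Request:
{"method": "jog_arm", "body": {"deltas": [[[0.12,-0.08,-0.1,0,0,0],[-0.03,0.2,-0.2,0,0,0],[-0.03,0.2,-0.2,0,0,0],[-0.03,0.2,-0.2,0,0,0],[-0.03,0.2,-0.2,0,0,0],[-0.03,0.2,-0.2,0,0,0],[-0.03,0.2,-0.2,0,0,0],[-0.03,0.2,-0.2,0,0,0],[0,0,0,0,0,0]]]}}

```text
t: 47.93
ee_pos: [0.5112, 0.3816, 0.1716]
orientation: [-179.7, -54.0, 98.5]
force: [-0.6, 0.8, 0.0]
grip_width: 0.0094
gripper_force: 58.8
```

Request:
{"method": "jog_arm", "body": {"deltas": [[[-0.03,0.18,-0.18,0,0,0],[-0.03,0.18,-0.18,0,0,0],[-0.03,0.16,-0.18,0,0,0],[0,0,0,0,0,0]]]}}

```text
t: 48.27
ee_pos: [0.5097, 0.3917, 0.1608]
orientation: [-179.7, -54.0, 98.5]
force: [0.5, 0.4, -0.9]
grip_width: 0.0088
gripper_force: 58.8
```

Run:
```python
from h import *
from scipy.spatial.transform import Rotation as Ro
st=manip.state();R=Ro.from_euler('xyz',st['orientation'],degrees=True).as_matrix()
e=st['ee_pos']+R@[.0465,0,.002];print(st['ee_pos'],st['orientation'],st['joints'].round(1),st['force'])
p=np.array([.1075,-.699,.707]);w=e-[.5021,.4355,.1845];print(e,w@p,w-(w@p)*p)
```

```text
[0.50968213 0.39165479 0.16083069] [-179.69564249  -53.98758481   98.52130836] [ 26.2  51.7 -67.5 109.4 -11.4  28.1  -4.5] [ 0.53302646  0.3872843  -0.85664948]
[0.50538072 0.42029147 0.19726815] 0.02001052468420108 [ 0.00112959 -0.00122118 -0.00137929]
```

Request:
{"method": "jog_arm", "body": {"deltas": [[[0,0,-0.1,0,0,0],[0,0,-0.1,0,0,0],[0,0,0,0,0,0]]]}}

```text
t: 48.52
ee_pos: [0.5103, 0.3918, 0.1583]
orientation: [-179.8, -54.1, 98.6]
force: [-0.1, 1.4, 1.4]
grip_width: 0.0093
gripper_force: 58.9
```

Request:
{"method": "jog_arm", "body": {"deltas": [[[0,0,0,0,0,0],[0,0,0,0,0,0],[0,0,0,0,0,0],[0,0,0,0,0,0],[0,0,0,0,0,0],[0,0,0,0,0,0],[0,0,0,0,0,0],[0,0,0,0,0,0]]], "gripper": 0.36}}

```text
t: 49.18
ee_pos: [0.5105, 0.3912, 0.1575]
orientation: [-179.8, -54.0, 98.5]
force: [-0.5, 0.2, -0.4]
grip_width: 0.0305
gripper_force: 0.0
```

Request:
{"method": "jog_arm", "body": {"deltas": [[[0.06,-0.4,0.3,0,0,0],[0.12,-0.8,0.58,0,0,0],[0.12,-0.8,0.58,0,0,0],[0.12,-0.8,0.58,0,0,0],[0.12,-0.8,0.58,0,0,0],[0.12,-0.8,0.58,0,0,0],[0.12,-0.8,0.58,0,0,0],[0,0,0,0,0,0]]]}}

```text
t: 49.85
ee_pos: [0.5294, 0.2841, 0.2349]
orientation: [179.9, -53.9, 98.4]
force: [0.3, 0.3, -0.5]
grip_width: 0.0308
gripper_force: 0.0
```

Run:
```python
from h import *
d=snap('top','l1.png');s=snap('side','l1s.png')
st=manip.state();print(st['ee_pos'],st['force'])
for D in(d,s):
    hsv=cv2.cvtColor(D['pixels'],cv2.COLOR_RGB2HSV)
    m=((hsv[...,0]<28)&(hsv[...,0]>14)&(hsv[...,1]>120)&(hsv[...,2]>110)).astype(np.uint8)
    u,v=proj(D,[.502,.43,.13]).astype(int);k=np.zeros_like(m);k[v-25:v+25,u-18:u+18]=1;m*=k
    n,l,q,c=cv2.connectedComponentsWithStats(m);print([(q[i].tolist(),c[i].round(1).tolist()) for i in range(1,n) if q[i,4]>4])
    for z in(.185,.14,.10):print(proj(D,[.503,.426,z]).round(1),end=' ')
    print()
```

```text
[0.52662271 0.28638636 0.23335155] [ 0.11111868  0.13635742 -1.06365133]
[]
[103.4 186.7] [109.1 189.4] [113.8 191.7] 
[([162, 139, 8, 20, 63], [165.7, 147.7])]
[164.7 134.2] [166.3 145.8] [167.8 155.7]
```

Request:
{"method": "jog_arm", "body": {"deltas": [[[0,-0.8,0.6,0,0,0],[0,-0.8,0.6,0,0,0],[0,-0.8,0.6,0,0,0],[0,-0.5,0.3,0,0,0],[0,0,0,0,0,0],[0,0,0,0,0,0],[0,0,0,0,0,0],[0,0,0,0,0,0],[0,0,0,0,0,0],[0,0,0,0,0,0],[0,0,0,0,0,0],[0,0,0,0,0,0]]]}}

```text
t: 50.95
ee_pos: [0.5259, 0.2294, 0.275]
orientation: [-179.8, -54.0, 98.6]
force: [0.5, -0.5, -0.1]
grip_width: 0.0307
gripper_force: 0.0
```

Run:
```python
from h import *
d=snap('top','m1.png');s=snap('side','m1s.png')
hsv=cv2.cvtColor(s['pixels'],cv2.COLOR_RGB2HSV)
m=((hsv[...,0]<28)&(hsv[...,0]>14)&(hsv[...,1]>120)&(hsv[...,2]>110)).astype(np.uint8)
k=np.zeros_like(m);k[115:175,145:190]=1;v,u=np.nonzero(m*k);print(u.mean(),v.mean(),v.min(),v.max(),u.min(),u.max(),len(u))
def dif(a,b,r,n):
    A=cv2.imread('pics/'+a).astype(int)[r[0]:r[1],r[2]:r[3]];B=cv2.imread('pics/'+b).astype(int)[r[0]:r[1],r[2]:r[3]];print(n,np.abs(A-B).max(2).mean().round(1),(np.abs(A-B).max(2)>60).sum())
dif('c1.png','m1.png',(146,165,265,312),'channel top');dif('e1.png','m1.png',(146,165,265,312),'channel top e')
dif('f1s.png','m1s.png',(180,235,290,330),'channel side');dif('top0.png','m1.png',(125,165,186,262),'tray(shoe gone)')
dif('j1s.png','m1s.png',(240,275,335,365),'levers');dif('e1.png','m1.png',(125,165,186,262),'tray e')
```

```text
165.890625 147.453125 127 158 162 173 64
channel top 67.7 455
channel top e 65.5 444
channel side 3.7 0
tray(shoe gone) 101.2 1909
levers 5.2 11
tray e 103.3 1957
```

```bash
python3 -c "
from station import manip
print(manip.job_done())"
```

```text
the job is handed in; nothing more can be done
None
```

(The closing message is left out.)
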